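# Check in a slide carrier and tuck it under the stage leaf

## Robot

A 7-joint arm with a two-finger parallel gripper is mounted at the origin on the work surface. World frame = base frame: x ahead of the robot, y to its left, z up, the work surface at z = 0. Lengths are in m, angles in rad, forces in N, time in s.
With the tool pointing down it reaches from about 0.425 to 0.875 m from the base axis. Payload 9.9 kg.
Tool frame: the origin (TCP) lies at the very end of the fingers, on their centre line; the grasp point (between the pads) lies arm.grasp_offset behind it (arm.grasp_offset is the distance from the TCP to the grasp point, in m); x points along the fingers, z is the direction in which the jaws open and shut, and the axes are right-handed (so a half turn about x gives the same grasp; the last joint's range is limited). The gripper opens to 85 mm and grips with 20 to 120 N. Pads are 22 mm wide; open, the fingers measure 114 mm over their backs; the gripper's body (76 mm by 85 mm) begins 54 mm behind the grasp point. The pads swing forward as they close: fully open they stand 13 mm farther back than shut.
Start: joints at [1.108, 0.576, 0.025, 1.437, -0.015, 1.129, -0.057], TCP at [0.25, -0.627, 0.231] pointing down, gripper open.
Joint ranges: [-2.76, 2.76], [-0.34, 2.15], [-1.52, 1.57], [0.19, 2.46], [-1.09, 4.23], [0.17, 1.99], [-2.82, 2.82]. Speed limits (rad/s): [2.22, 2.22, 3.01, 3.01, 3.14, 3.14, 3.14].

## Interface

Orientations are given as a 3x3 rotation matrix whose columns are the frame's x, y, z axes.
In Python, from bench import status, optics, ticket, arm gives the robot as it stands.
- The arm moves only by the tool step_arm, never from a script. Its argument "commands" is a list of rows, each an object of numbers: "x", "y", "z": the shift along the world's x, y, z in m; "turn": the turn about the world's z in rad; "fingers": the opening, from 0 (shut) to 1 (fully open). In form: [{"x": .., "y": .., "z": .., "turn": .., "fingers": ..}, ...]. A call has 1 to 10 rows; each row shifts and turns the commanded pose from where the row before left it; what a row does not reach is not made up. A row lasts 1/8 s, in which the tool goes at most 62.5 mm and 10.7 degrees, less where a joint would pass 70% of its speed; a pose out of reach is approached as far as the arm can. A call with a gripper value outside its range is refused whole. The fingers move at their own pace and stop on an object; "grip_force" is the grip in N (left out, the last holds). Time passes only in rows, so rows that do not move let the fingers close. It gives the time, the measured TCP pose, the force and the opening at its end, in the units of the state.
- status.get_state(): the state, without advancing time (a new reading comes with each control period).
- optics.get_image(name): name is "scene" or "top" or "wrist"; returns the picture (480x640x3 uint8, red, green, blue); there is no depth.
- optics.get_calibration(name): a dict with "intrinsics" (3x3 intrinsics, pixels), "dist_coeffs" ([k1, k2, p1, p2, k3] as OpenCV has them; the pictures are not rectified), "extrinsics" (4x4, takes a point from camera to world coordinates); the wrist camera has in their place "T_tool_cam" (4x4, takes a point from camera to tool coordinates, whose origin is the TCP and whose axes are the tool frame's). Camera axes: x right, y up, looking along -z (the intrinsics and any distortion apply to the point x, -y, -z); pixel columns grow to the right and rows downward; lengths in m; the calibration is good to about 2 mm. A picture is of the moment at which its call begins: read the wrist's pose just before it. get_calibration takes no time and is no camera call.
- ticket.close_job(): hands the job in, once; it reports no verdict.
The state is a dict: "time": time; "q": joint angles; "qvel": joint speeds; "effort": joint torques, N m; "tcp_pos": TCP position; "tcp_rot": TCP orientation; "contact_force": force on the tool from outside, world axes, zero at the start; "ft_torque": the same for the moment, N m; "gripper_width": finger opening in m.
Only numpy, scipy, OpenCV 4.12 (cv2) and the standard library are available. Lean on these libraries where they do the work, as an engineer would, in place of code of your own. Each camera call takes 0.05 s, during which the arm holds its last target.

## Task

Take the upright barcode reader out of its dock, hold it still and upright about 80 mm above the middle of the paper label on the slide carrier for a second so that it looks straight down at it, and stand it back in its dock. Then pick up the slide carrier by its fin and slide its plain front edge in on the bed of the loading stage, under the hinged steel leaf and right up to the stop ridge, centred and square with the stage, without lifting the leaf and without disturbing the other things on the bench. Finish while still holding the carrier by the fin and pressing it flat on the bed with about 10 N: do not let go.

Things in the scene. Friction and masses are not known exactly. Their poses are not given: they have to be found in the camera images.
- reader: Barcode reader, a stick standing upright in the dock: white head 50 x 40 x 55 mm (x, y, z) at the bottom, black handle 34 x 28 mm (x, y) from 55 to 155 mm height. About 0.16 kg. Origin: centre of its underside, the reading window; it reads along its own -z, z up along the handle. In the dock its axes agree with the dock's.
- reader_window (a point): Centre of the reader's window (underside of its head), same axes as the reader: it reads straight down its -z.
- reader_grip (a point): Point on the reader's axis 120 mm above its window, a good height to grip the handle (28 mm wide along the reader's y).
- dock: Fixed grey dock: base plate 100 x 85 x 5 mm and an open-topped pocket, inside 60 x 50 mm (x, y), walls 5 mm, inner floor 8 mm and rim 33 mm above the bench. Origin: centre of its underside on the bench, z up. The reader stands in it with 5 mm play each way.
- carrier: Slide carrier: aluminium plate 120 x 80 x 5 mm (x, y, z) with an upright grey fin 12 mm thick (x), 56 mm wide (y), its top 50 mm above the plate's underside, centred at x = -10 mm. Glass slide in front of the fin, paper label behind it; the plain edge at +x is the front. About 0.18 kg. Origin: centre of the underside; +x towards the front edge, z up.
- carrier_edge (a point): Middle of the carrier's front edge, at its underside: carrier (60, 0, 0) mm.
- carrier_label (a point): Centre of the paper barcode label, 26 x 46 mm, on top of the plate behind the fin: carrier (-43, 0, 5) mm.
- carrier_fin (a point): Middle of the top of the fin: carrier (-10, 0, 50) mm.
- stage: Fixed loading stage: bed 190 x 130 mm (x, y), surface 25 mm above the bench, open but for the leaf at its +x end. Origin: centre of its underside; the carrier slides in along +x, z up. Stop ridge 4 mm high under the leaf, near face at x = 63 mm. Hinge posts at y = +-54, x = 73 to 95 mm, 24 mm above the bed. Carrier home: front edge at x = 60 to 63 mm, y = 0, axes along the stage's.
- leaf_front (a point): Middle of the leaf's front lip: stage (34, 0, 37) mm with the leaf down. The leaf is a light steel plate 84 mm wide (y) from this lip back to the hinge at stage x = 92 mm; its underside is 9 mm above the bed (the carrier's edge is 5 mm thick), the front 11 mm bent up so that the lip's underside is about 13 mm above the bed.
- leaf (a joint): Hinge angle of the leaf: 0 = lying down on its rest (start), grows as it is lifted (rad). A light spring and its weight hold it down; a touch of a few tenths of a newton lifts it.
- reagent: White reagent bottle, 52 mm across, 100 mm tall; a bystander, to be left alone. Origin: centre of its underside.
- oil: Small amber bottle, 28 mm across, 60 mm tall; a bystander, to be left alone. Origin: centre of its underside.
- slidebox: Grey slide box 85 x 100 x 35 mm; a bystander, to be left alone. Origin: centre of its underside.
- tipbox: White pipette-tip box 120 x 85 x 55 mm; a bystander, to be left alone. Origin: centre of its underside.
- beaker: White cup, 68 mm across, 70 mm tall; a bystander, to be left alone. Origin: centre of its underside.
- timer: Flat grey timer 60 x 70 x 20 mm; a bystander, to be left alone. Origin: centre of its underside.
Mind the look-alikes: they are no part of the job. Leave any yellow look-alike of the reader alone.

How it is judged:
On the way, in this order (a step that is already met when the one before it is completed fails the run):
1. the held reader looks down at the label and is held still (x of carrier_label in the frame of reader_window between -0.015 and 0.015 m and y of carrier_label in the frame of reader_window between -0.015 and 0.015 m and z of carrier_label in the frame of reader_window between -0.13 and -0.05 m and angle between reader's own z axis and vertical below 0.2 rad and linear speed of reader below 0.02 m/s and contact force between the fingers and reader above 1 N), for 0.8 s.
2. the reader stands in its dock again, let go (horizontal distance between reader and dock below 0.012 m and z of reader in the frame of dock below 0.013 m and angle between reader's own z axis and vertical below 0.1 rad and contact force between the fingers and reader below 0.1 N), for 0.2 s.
3. the carrier's front edge is tucked under the leaf, low on the bed, square and centred (x of carrier_edge in the frame of stage between 0.052 and 0.068 m and y of carrier_edge in the frame of stage between -0.01 and 0.01 m and z of carrier_edge in the frame of stage between 0.02 and 0.03 m and angle between the x axis of carrier and the x axis of stage, either way round below 0.12 rad and value of joint leaf below 0.12 rad), for 0.1 s.
At the end, for the whole second after the job is handed in: Carrier edge under the leaf within 11 mm of the stop, centred within 10 mm, square within 0.12 rad, flat within 0.04; leaf below 0.12 rad; gripper holds the carrier, pressing it on the bed with 5 to 40 N; reader upright, released in its dock (12 mm); no bystander moved 30 mm (all of step 2 and all of step 3 and angle between carrier's own z axis and vertical below 0.04 rad and contact force between carrier and stage between 5 and 40 N and contact force between the fingers and carrier above 2 N and linear speed of carrier below 0.02 m/s and distance of each of reagent, oil, slidebox, tipbox, beaker, timer from where it was at the start of the episode below 0.03 m); the arm keeps its last pose, push and grip.
It fails at once if the leaf is lifted (0.12 rad or more) (value of joint leaf above 0.12 rad).
It fails at once if the carrier is slammed or rammed on the stage (over 80 N) (contact force between carrier and stage above 80 N).
It fails at once if a bystander is knocked 30 mm or more from its place (distance of any of reagent, oil, slidebox, tipbox, beaker, timer from where it was at the start of the episode above 0.03 m).
It also fails if it takes over 67 s, if anything falls off the work surface, if the arm or the gripper's body presses on something with over 40 N, if the wrist force passes 120 N, or if a joint passes its speed limit or range.

## Working session

There is one attempt and no reset: what is moved stays moved. The work goes in short steps, Python scripts to look and compute and a tool call to move; the robot and the scene stay as the last step left them, time stands still between calls to the robot, and variables do not carry over. Pictures are saved under pics/ and viewed, and the job is handed in when it is done.

Besides the shell and the picture viewer there is one more tool, called by a JSON object that holds its "fn" and its "kwargs". step_arm: Moves the arm, as the interface text tells. Its arguments: {"type":"object","properties":{"commands":{"type":"array","items":{"type":"object","properties":{"x":{"type":"number"},"y":{"type":"number"},"z":{"type":"number"},"turn":{"type":"number"},"fingers":{"type":"number"}}}},"grip_force":{"type":"number"}},"required":["commands"]}

```bash
mkdir -p pics; ls; cat > h.py <<'E'
import numpy as np, cv2, json
from bench import status, optics, ticket, arm
def snap(n,f):
    s=status.get_state(); im=optics.get_image(n); cv2.imwrite('pics/'+f,im[:,:,::-1]); return s,im
def ray(n,uv,s=None):
    c=optics.get_calibration(n)
    p=cv2.undistortPoints(np.array([[uv]],float),np.array(c['intrinsics']),np.array(c['dist_coeffs']))[0,0]
    d=np.array([p[0],-p[1],-1.])
    if n=='wrist':
        T=np.eye(4);T[:3,:3]=s['tcp_rot'];T[:3,3]=s['tcp_pos'];T=T@np.array(c['T_tool_cam'])
    else: T=np.array(c['extrinsics'])
    return T[:3,3],T[:3,:3]@d
def at(n,uv,z,s=None):
    o,d=ray(n,uv,s); return (o+d*(z-o[2])/d[2]).round(4)
def proj(n,P,s=None):
    c=optics.get_calibration(n)
    if n=='wrist':
        T=np.eye(4);T[:3,:3]=s['tcp_rot'];T[:3,3]=s['tcp_pos'];T=T@np.array(c['T_tool_cam'])
    else: T=np.array(c['extrinsics'])
    P=np.atleast_2d(P); q=(P-T[:3,3])@T[:3,:3]; q=q*[1,-1,-1]
    return cv2.projectPoints(q.reshape(-1,1,3),np.zeros(3),np.zeros(3),np.array(c['intrinsics']),np.array(c['dist_coeffs']))[0][:,0]
E
python3 - <<'E'
from h import *
for n in('scene','top','wrist'):
    s,_=snap(n,n+'0.png')
print(s, arm.grasp_offset)
for n in('scene','top','wrist'): print(optics.get_calibration(n))
E
```

```text
pics
{'time': 0.1, 'q': array([ 1.10819708,  0.57644866,  0.02484988,  1.4378664 , -0.01498281,
        1.12899665, -0.05650607]), 'qvel': array([ 0.00079026, -0.0004973 , -0.00030064, -0.00169607,  0.0004328 ,
       -0.00069328,  0.00101073]), 'effort': array([ 6.59631332e-03, -7.67304182e+01,  2.25814238e+00, -2.86610144e+01,
        1.58920343e-02,  8.64324393e-03, -6.51063161e-06]), 'tcp_pos': array([ 0.24945913, -0.62675251,  0.23051357]), 'tcp_rot': array([[-6.55394374e-04,  9.29097820e-01,  3.69833492e-01],
       [ 1.38741182e-03,  3.69834060e-01, -9.29096789e-01],
       [-9.99998823e-01, -9.58134516e-05, -1.53142846e-03]]), 'contact_force': array([-0.09139227, -0.15494298, -0.67235439]), 'ft_torque': array([0.01181414, 0.0149241 , 0.02036299]), 'gripper_width': 0.0853480962259413} 0.0187
{'intrinsics': array([[549.72422602,   0.        , 325.41862275],
       [  0.        , 549.72422602, 241.53214096],
       [  0.        ,   0.        ,   1.        ]]), 'dist_coeffs': array([-0.04275526,  0.        ,  0.        ,  0.        ,  0.        ]), 'extrinsics': array([[-0.348629
[... 758 characters left out ...]
      [ 0.00000000e+00,  0.00000000e+00,  0.00000000e+00,
         1.00000000e+00]])}
{'intrinsics': array([[330.35824571,   0.        , 322.16948507],
       [  0.        , 330.35824571, 239.16108306],
       [  0.        ,   0.        ,   1.        ]]), 'dist_coeffs': array([-0.04417723,  0.        ,  0.        ,  0.        ,  0.        ]), 'T_tool_cam': array([[ 3.74045060e-04,  2.89330810e-01, -9.57229096e-01,
        -1.42019243e-01],
       [-1.87224850e-04,  9.57229166e-01,  2.89330758e-01,
         7.48509118e-02],
       [ 9.99999913e-01,  7.09943326e-05,  4.12216758e-04,
         8.53499550e-04],
       [ 0.00000000e+00,  0.00000000e+00,  0.00000000e+00,
         1.00000000e+00]])}
```

View pics/scene0.png

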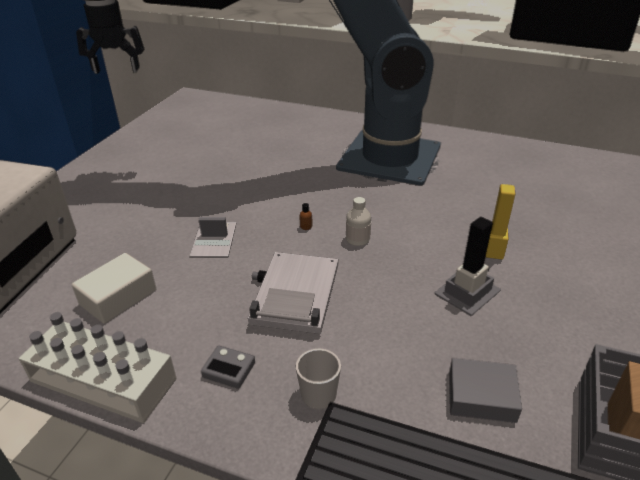

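View pics/top0.png

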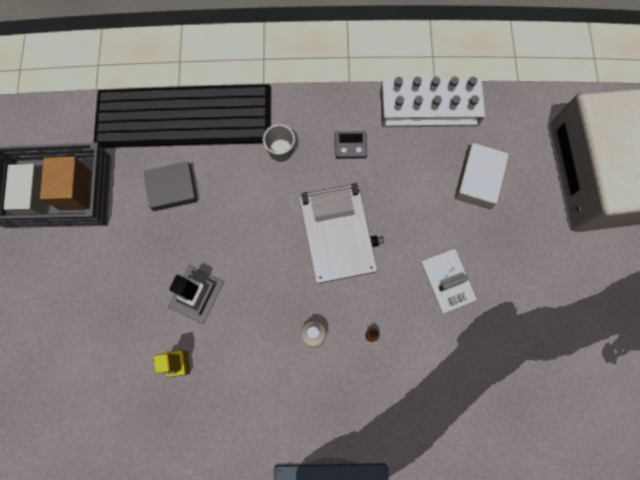

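View pics/wrist0.png

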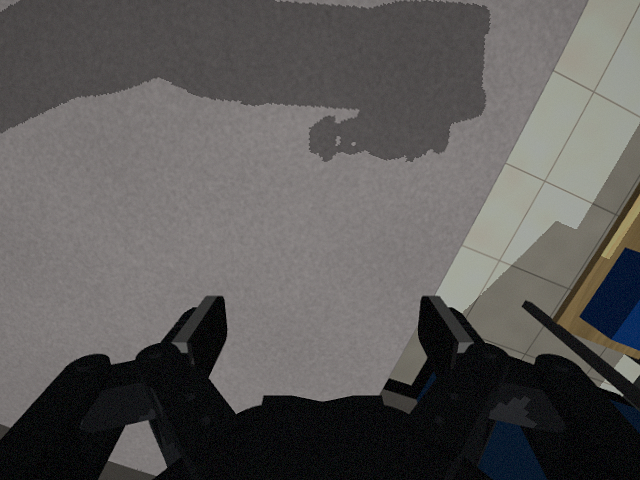

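Reader candidates in the top view are the black-handled stick with a white head in the grey dock at (188,290), and a yellow look-alike at (170,363). By the description I choose the black one. The carrier is the plate with fin and label at (450,280). The light plate at (338,232) is the stage, with the leaf at its far (+x) end.

```bash
python3 - <<'E'
import cv2
t=cv2.imread('pics/top0.png')
def c(f,x,y,w,h,k): cv2.imwrite('pics/'+f,cv2.resize(t[y:y+h,x:x+w],None,fx=k,fy=k,interpolation=cv2.INTER_CUBIC))
c('c1.png',150,250,80,80,7)
c('c2.png',410,235,80,80,7)
c('c3.png',290,175,100,110,5.4)
E
```

```text
(no output)
```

View pics/c1.png

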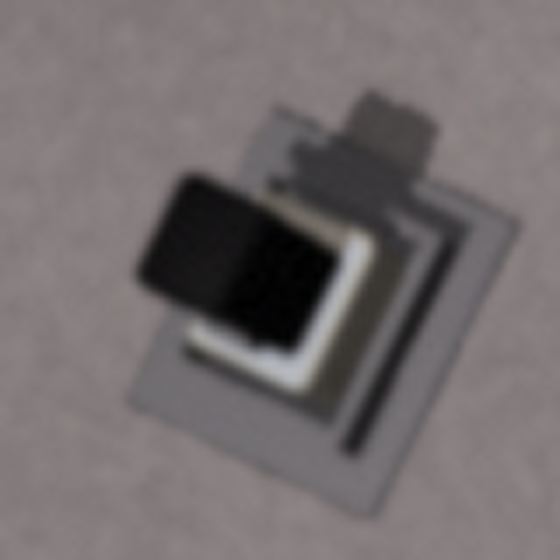

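View pics/c2.png

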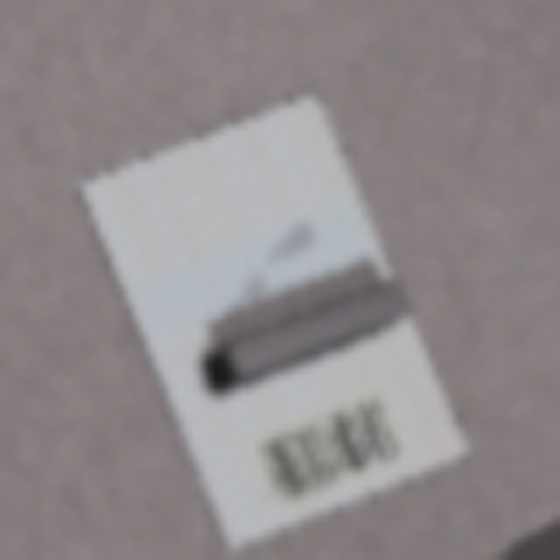

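View pics/c3.png

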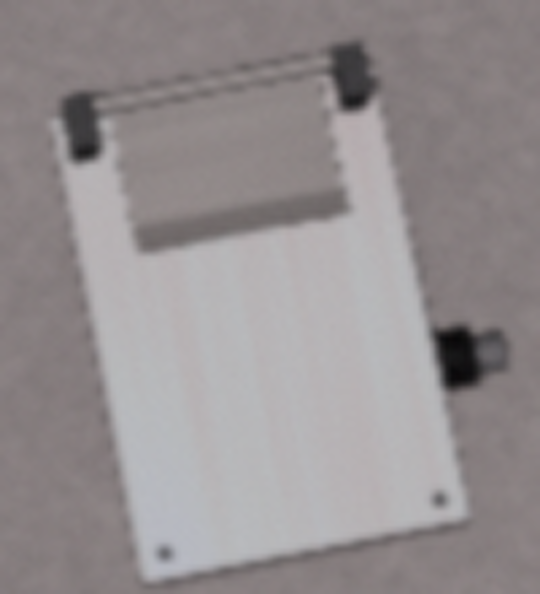

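```bash
cat > fit.py <<'E'
from h import *
from scipy.optimize import least_squares
def fit(n,loc,pix,g,s=None):
    loc=np.array(loc,float);pix=np.array(pix,float)
    def W(p):
        c,si=np.cos(p[2]),np.sin(p[2]); o=loc.copy(); o[:,0]=p[0]+c*loc[:,0]-si*loc[:,1]; o[:,1]=p[1]+si*loc[:,0]+c*loc[:,1]; return o
    r=least_squares(lambda p:(proj(n,W(p),s)-pix).ravel(),g)
    return r.x.round(4), r.fun.reshape(-1,2).round(1).tolist()
E
python3 - <<'E'
from fit import *
C=lambda L,x,y,k:np.array(L)/k+[x-.5+.5/k,y-.5+.5/k]
d=C([(278,105),(520,225),(375,518),(130,400)],150,250,7)
for p in d: print(at('top',p,.005))
# front? x dir ambiguous
print('dock',fit('top',[(.05,.0425,.005),(.05,-.0425,.005),(-.05,-.0425,.005),(-.05,.0425,.005)],d,[.43,.3,-.4]))
c=C([(85,185),(312,97),(468,448),(235,547)],410,235,7)
print('car',fit('top',[(.06,.04,.005),(.06,-.04,.005),(-.06,-.04,.005),(-.06,.04,.005)],c,[.43,-.3,.3]))
st=C([(52,118),(374,52),(470,518),(145,582)],290,175,5.4)
print('stage',fit('top',[(.095,.065,.025),(.095,-.065,.025),(-.095,-.065,.025),(-.095,.065,.025)],st,[.6,0,.2]))
lf=C([(140,251),(350,210)],290,175,5.4)
for p in lf: print('lip',at('top',p,.037))
# handle top, z=.163
h=C([(190,172),(345,255),(290,350),(137,275)],150,250,7)
for p in h: print('h',at('top',p,.163))
for n,uv,z in(('reag',(314,332),.1),('oil',(372,334),.06),('yel',(165,364),.16),('knob',(378,241),.02)): print(n,at('top',uv,z))
E
```

```text
[0.5293 0.292  0.005 ]
[0.4914 0.2173 0.005 ]
[0.4037 0.26   0.005 ]
[0.4399 0.3353 0.005 ]
dock (array([ 0.4661,  0.2762, -0.4551]), [[-0.2, -0.2], [0.6, -0.5], [0.0, 0.6], [-0.5, 0.0]])
car (array([ 0.4861, -0.2589,  0.355 ]), [[-1.1, -0.2], [0.5, -1.1], [0.9, 0.7], [-0.2, 0.6]])
stage (array([ 0.5884, -0.0251,  0.1758]), [[-0.2, -0.7], [-0.2, 0.3], [0.8, 0.1], [-0.4, 0.3]])
lip [0.6116 0.0212 0.037 ]
lip [ 0.6265 -0.0607  0.037 ]
h [0.4854 0.2806 0.163 ]
h [0.4626 0.2384 0.163 ]
h [0.4376 0.2527 0.163 ]
h [0.458  0.2942 0.163 ]
reag [0.3782 0.0274 0.1   ]
oil [ 0.374  -0.0872  0.06  ]
yel [0.3204 0.2994 0.16  ]
knob [ 0.5701 -0.1098  0.02  ]
```

{"fn": "step_arm", "kwargs": {"commands": [{"x": 0.021, "y": 0.033, "z": 0.005, "turn": 0.1, "fingers": 1}, {"x": 0.021, "y": 0.033, "z": 0.005, "turn": 0.1}, {"x": 0.021, "y": 0.033, "z": 0.005, "turn": 0.1}, {"x": 0.021, "y": 0.033, "z": 0.005, "turn": 0.1}, {"x": 0.021, "y": 0.033, "z": 0.005, "turn": 0.1}, {"x": 0.021, "y": 0.033, "z": 0.005, "turn": 0.1}, {"x": 0.021, "y": 0.033, "z": 0.005, "turn": 0.1}, {"x": 0.021, "y": 0.033, "z": 0.005, "turn": 0.1}, {"x": 0.021, "y": 0.033, "z": 0.005, "turn": 0.1}, {"x": 0.021, "y": 0.033, "z": 0.005, "turn": 0.1}]}}

```text
$.commands[1]: bad value
```

```bash
python3 - <<'E'
from h import *
s,_=snap('wrist','w1.png'); print(s['tcp_pos'],s['tcp_rot'][:,2],s['q'])
E
```

```text
[ 0.24952411 -0.62682812  0.2306596 ] [ 0.36988588 -0.92907637 -0.00123891] [ 1.10816769  0.57632357  0.02486459  1.43769182 -0.01502652  1.12900144
 -0.05645059]
```

View pics/w1.png

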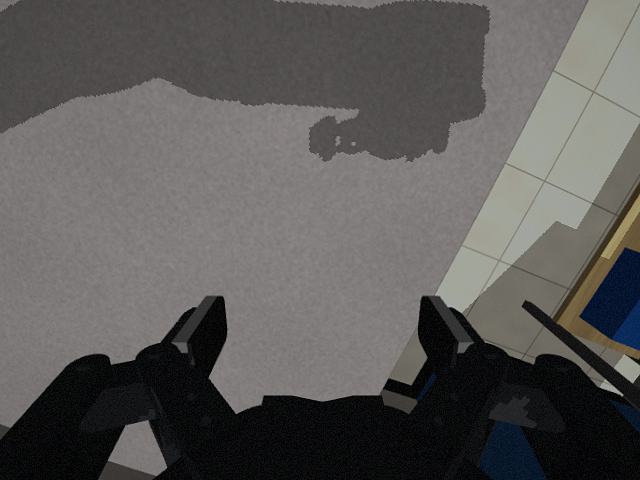

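The call was refused and the arm did not move; the wrist view shows only bench and floor. I'll give every field in each row.

{"fn": "step_arm", "kwargs": {"commands": [{"x": 0.021, "y": 0.033, "z": 0.005, "turn": 0.1, "fingers": 1}, {"x": 0.021, "y": 0.033, "z": 0.005, "turn": 0.1, "fingers": 1}, {"x": 0.021, "y": 0.033, "z": 0.005, "turn": 0.1, "fingers": 1}, {"x": 0.021, "y": 0.033, "z": 0.005, "turn": 0.1, "fingers": 1}, {"x": 0.021, "y": 0.033, "z": 0.005, "turn": 0.1, "fingers": 1}, {"x": 0.021, "y": 0.033, "z": 0.005, "turn": 0.1, "fingers": 1}, {"x": 0.021, "y": 0.033, "z": 0.005, "turn": 0.1, "fingers": 1}, {"x": 0.021, "y": 0.033, "z": 0.005, "turn": 0.1, "fingers": 1}, {"x": 0.021, "y": 0.033, "z": 0.005, "turn": 0.1, "fingers": 1}, {"x": 0.021, "y": 0.033, "z": 0.005, "turn": 0.1, "fingers": 1}]}}

```text
time: 1.45
tcp_pos: [0.4601, -0.296, 0.2814]
tcp_rot: [[-0.0, 0.188, 0.982], [-0.0, 0.982, -0.188], [-1.0, -0.0, -0.0]]
contact_force: [0.8, 0.7, -0.8]
gripper_width: 0.0855
```

```bash
python3 - <<'E'
from h import *
s,_=snap('wrist','w2.png'); print(s['time'],s['tcp_pos'],s['tcp_rot'][:,2],s['q'])
E
```

```text
1.45 [ 0.46009495 -0.29602577  0.28144297] [ 9.82238055e-01 -1.87639005e-01 -8.08793908e-05] [ 0.69879659  0.35091272 -0.30010269  1.69321734  0.11355149  1.11458619
  0.17703138]
```

View pics/w2.png

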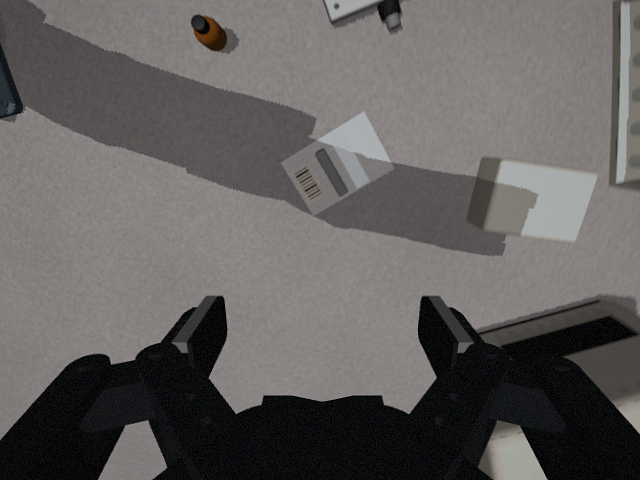

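The wrist view shows the carrier at (337,165), with the label (307,184) on the robot side and the plain front edge at about (379,138). I use it for a second fit.

```bash
python3 - <<'E'
from fit import *
s=status.get_state()
print(fit('wrist',[(.06,.04,.005),(.06,-.04,.005),(-.06,-.04,.005),(-.06,.04,.005)],[(364,112),(394,165),(312,216),(281,162)],[.48,-.26,.35],s))
print('label',at('wrist',(307,184),.005,s))
E
```

```text
(array([ 0.4922, -0.2505,  0.3645]), [[-0.3, -2.6], [0.9, 2.7], [1.0, 0.1], [-1.6, 0.2]])
label [ 0.4505 -0.2672  0.005 ]
```

{"fn": "step_arm", "kwargs": {"commands": [{"x": 0.001, "y": 0.044, "z": 0, "turn": 0.1, "fingers": 1}, {"x": 0.001, "y": 0.044, "z": 0, "turn": 0.1, "fingers": 1}, {"x": 0.001, "y": 0.044, "z": 0, "turn": 0.1, "fingers": 1}, {"x": 0.001, "y": 0.044, "z": 0, "turn": 0.1, "fingers": 1}, {"x": 0.001, "y": 0.044, "z": 0, "turn": 0.1, "fingers": 1}, {"x": 0.001, "y": 0.044, "z": 0, "turn": 0.1, "fingers": 1}, {"x": 0.001, "y": 0.044, "z": 0, "turn": 0.1, "fingers": 1}, {"x": 0.001, "y": 0.044, "z": 0, "turn": 0.1, "fingers": 1}, {"x": 0.001, "y": 0.044, "z": 0, "turn": 0.1, "fingers": 1}, {"x": 0.001, "y": 0.044, "z": 0, "turn": 0.1, "fingers": 1}]}}

```text
time: 2.75
tcp_pos: [0.4696, 0.1439, 0.2813]
tcp_rot: [[0.0, -0.725, 0.689], [-0.0, 0.689, 0.725], [-1.0, -0.0, -0.0]]
contact_force: [1.2, -0.4, 0.5]
gripper_width: 0.0856
```

```bash
python3 - <<'E'
from h import *
s,_=snap('wrist','w3.png'); print(s['time'],s['tcp_pos'],s['tcp_rot'][:,2],s['q'])
E
```

```text
2.75 [0.46955412 0.14393037 0.28132354] [ 6.89137263e-01  7.24630825e-01 -1.81082749e-05] [ 0.12875651  0.30708204 -0.69285176  1.81344877  0.21888609  1.09860662
  0.16901478]
```

View pics/w3.png

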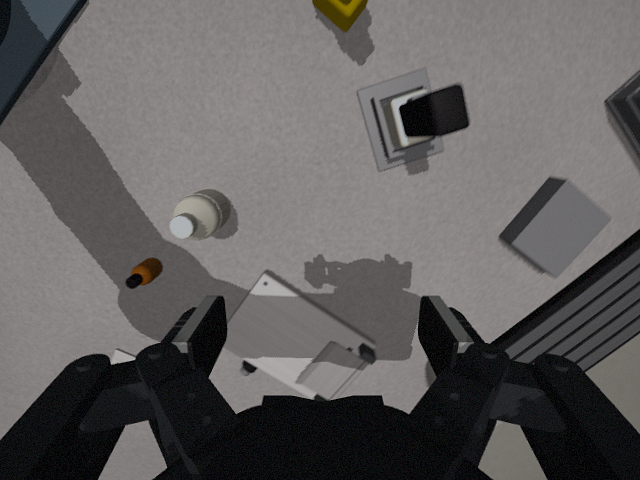

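The wrist view shows the reader in its dock with base corners (358,91), (425,68), (443,150), (380,170). The yellow look-alike is at (340,10). The two carrier fits differ by about 9 mm, so I'll check with crops and the scene camera.

```bash
python3 - <<'E'
from fit import *
t=cv2.imread('pics/w2.png');cv2.imwrite('pics/c4.png',cv2.resize(t[100:230,270:410],None,fx=4.5,fy=4.5,interpolation=cv2.INTER_CUBIC))
t=cv2.imread('pics/w3.png');cv2.imwrite('pics/c5.png',cv2.resize(t[55:185,345:485],None,fx=4.5,fy=4.5,interpolation=cv2.INTER_CUBIC))
t=cv2.imread('pics/scene0.png');cv2.imwrite('pics/c6.png',cv2.resize(t[205:265,180:250],None,fx=8,fy=8,interpolation=cv2.INTER_CUBIC))
E
```

```text
(no output)
```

View pics/c4.png

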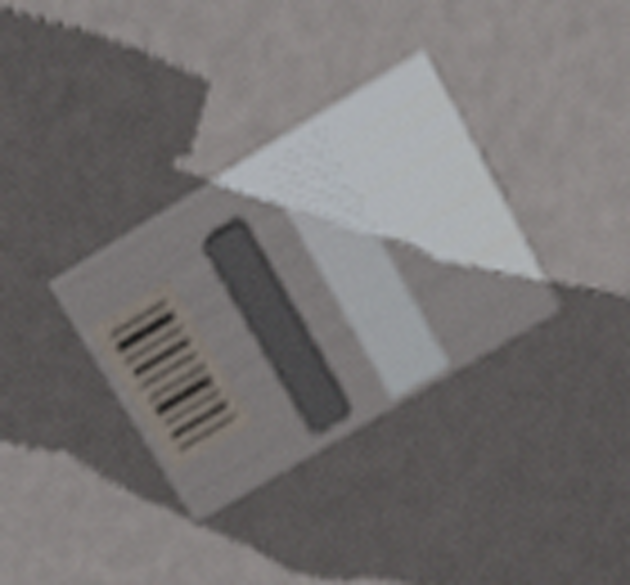

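View pics/c5.png

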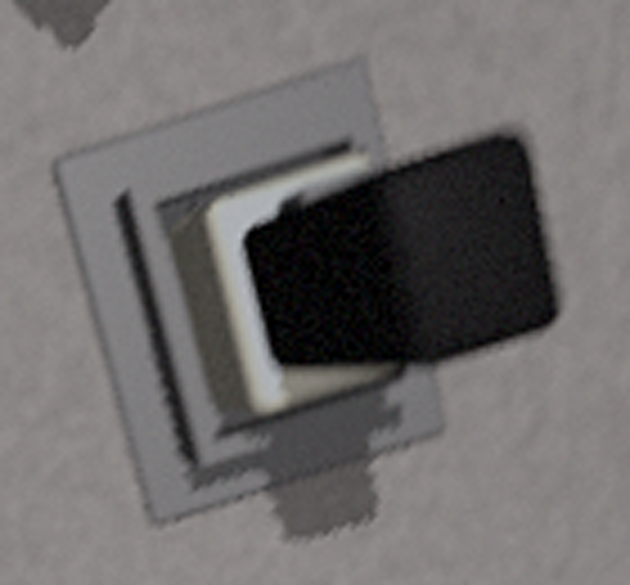

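View pics/c6.png

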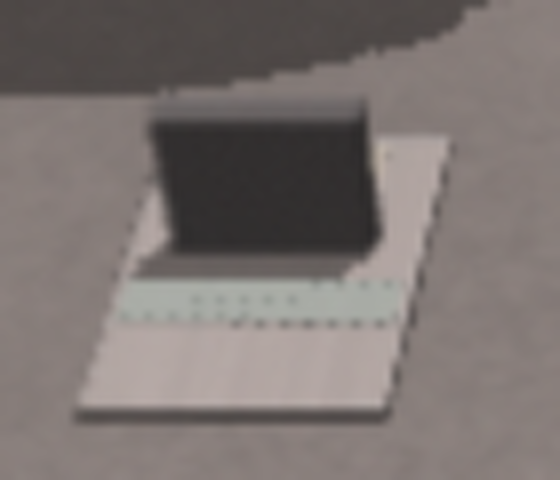

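```bash
python3 - <<'E'
from fit import *
C=lambda L,x,y,k:np.array(L)/k+[x-.5+.5/k,y-.5+.5/k]
s=status.get_state()
R=np.array([[0,.188,.982],[0,.982,-.188],[-1,0,0]]);
s2={'tcp_pos':np.array([.46009,-.29603,.28144])}
z=np.array([.982238,-.187639,0]);x=np.array([0,0,-1.]);s2['tcp_rot']=np.stack([x,np.cross(z,x),z],1)
L=[(.06,.04,.005),(.06,-.04,.005),(-.06,-.04,.005),(-.06,.04,.005)]
w=C([(422,50),(560,306),(197,522),(50,283)],270,100,4.5)
print('wrist',fit('wrist',L,w,[.48,-.26,.35],s2))
sc=C([(388,405),(78,405),(450,138)],180,205,8)
print('scene',fit('scene',[L[0],L[1],L[3]],sc,[.48,-.26,.35]))
d=C([(362,58),(440,432),(158,522),(55,160)],345,55,4.5)
D=[(-.05,.0425,.005),(.05,.0425,.005),(.05,-.0425,.005),(-.05,-.0425,.005)]
print('dockw',fit('wrist',D,d,[.46,.27,-.45],s))
for p in C([(525,140),(555,318)],345,55,4.5): print('htop',at('wrist',p,.163,s))
E
```

```text
wrist (array([ 0.4874, -0.2585,  0.354 ]), [[0.5, -1.1], [1.1, 0.4], [-0.3, 0.9], [-1.3, 0.1]])
scene (array([ 0.4867, -0.2599,  0.3516]), [[-0.1, 0.0], [0.0, 0.1], [0.0, -0.1]])
dockw (array([ 0.4654,  0.2865, -0.4388]), [[0.7, -0.8], [1.8, 0.2], [-1.5, 1.1], [-1.0, -0.3]])
htop [0.4577 0.3026 0.163 ]
htop [0.4835 0.2895 0.163 ]
```

```bash
python3 - <<'E'
import cv2
t=cv2.imread('pics/scene0.png');cv2.imwrite('pics/c7.png',cv2.resize(t[205:325,425:525],None,fx=5,fy=5,interpolation=cv2.INTER_CUBIC))
E
```

```text
(no output)
```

View pics/c7.png

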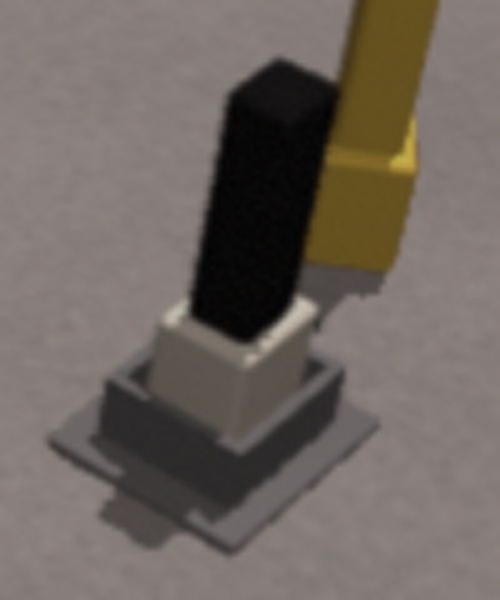

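{"fn": "step_arm", "kwargs": {"commands": [{"x": -0.001, "y": 0.03, "z": 0, "turn": 0.1, "fingers": 1}, {"x": -0.001, "y": 0.03, "z": 0, "turn": 0.1, "fingers": 1}, {"x": -0.001, "y": 0.03, "z": 0, "turn": 0.1, "fingers": 1}, {"x": 0, "y": 0.03, "z": 0, "turn": 0.012, "fingers": 1}, {"x": 0, "y": 0.013, "z": 0, "turn": 0, "fingers": 1}, {"x": 0, "y": 0, "z": 0, "turn": 0, "fingers": 1}]}}

```text
time: 3.55
tcp_pos: [0.4665, 0.2759, 0.2811]
tcp_rot: [[-0.0, -0.9, 0.435], [-0.0, 0.435, 0.9], [-1.0, 0.0, -0.0]]
contact_force: [-0.0, -0.9, -0.3]
gripper_width: 0.0854
```

```bash
python3 - <<'E'
from h import *
s,_=snap('wrist','w4.png'); print(s['time'],s['tcp_pos'],s['tcp_rot'][:,2],s['q'])
E
```

```text
3.55 [0.46651021 0.27593294 0.28111259] [ 4.35347963e-01  9.00262202e-01 -3.42920119e-04] [-0.08979645  0.40784165 -0.77205941  1.69500455  0.30584924  1.16433178
  0.17687879]
```

View pics/w4.png

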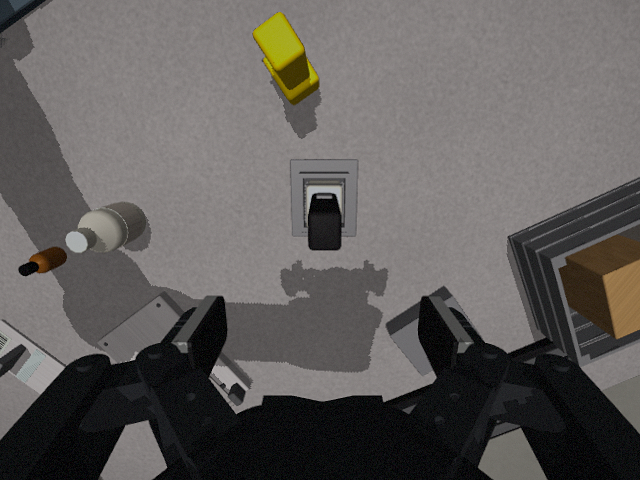

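The jaws line up square with the dock and the handle is centred between the pads, with its top at about column 325. Next come fits from this view and from the scene view.

```bash
python3 - <<'E'
from fit import *
C=lambda L,x,y,k:np.array(L)/k+[x-.5+.5/k,y-.5+.5/k]
s=status.get_state()
D=[(.05,.0425,.005),(.05,-.0425,.005),(-.05,-.0425,.005),(-.05,.0425,.005)]
# image up = tool y = -dock x ; image right = tool z = dock y
print('dockw',fit('wrist',[D[3],D[2],D[1],D[0]],[(358,159),(291,159),(291.5,236),(356.5,236)],[.46,.27,-.45],s))
sc=C([(50,440),(380,425),(235,555)],425,205,5)
print('scene',fit('scene',[D[1],D[3],D[0]],sc,[.46,.27,-.45]), fit('scene',[D[2],D[0],D[1]],sc,[.46,.27,-.45]))
# pads px
for p in [(309,249),(341,248),(310,195),(340,195)]: print('h',at('wrist',p,.163,s))
# scene handle top
for p in C([(230,95),(283,60),(340,88),(288,122)],425,205,5): print('hs',at('scene',p,.163))
E
```

```text
dockw (array([ 0.4681,  0.2775, -0.4542]), [[0.8, -0.2], [-1.0, -0.4], [0.4, 0.3], [-0.2, 0.5]])
scene (array([ 0.4704,  0.2778, -0.4429]), [[-1.0, 0.2], [0.9, -0.3], [0.1, -0.0]]) (array([0.4718, 0.2734, 1.149 ]), [[-4.1, -3.1], [-0.3, 2.9], [4.2, -0.1]])
h [0.4753 0.2589 0.163 ]
h [0.4861 0.2832 0.163 ]
h [0.4354 0.2798 0.163 ]
h [0.4457 0.3011 0.163 ]
hs [0.4792 0.2602 0.163 ]
hs [0.4514 0.2745 0.163 ]
hs [0.4619 0.2954 0.163 ]
hs [0.4884 0.2812 0.163 ]
```

{"fn": "step_arm", "kwargs": {"commands": [{"x": 0.0015, "y": 0.001, "z": -0.03, "turn": 0, "fingers": 1}, {"x": 0, "y": 0, "z": -0.03, "turn": 0, "fingers": 1}, {"x": 0, "y": 0, "z": -0.03, "turn": 0, "fingers": 1}, {"x": 0, "y": 0, "z": -0.03, "turn": 0, "fingers": 1}, {"x": 0, "y": 0, "z": -0.03, "turn": 0, "fingers": 1}, {"x": 0, "y": 0, "z": -0.022, "turn": 0, "fingers": 1}, {"x": 0, "y": 0, "z": 0, "turn": 0, "fingers": 1}], "grip_force": 40}}

```text
time: 4.47
tcp_pos: [0.4678, 0.2747, 0.1082]
tcp_rot: [[-0.002, -0.899, 0.437], [-0.002, 0.437, 0.899], [-1.0, 0.001, -0.003]]
contact_force: [0.0, 0.0, -0.4]
gripper_width: 0.0852
```

{"fn": "step_arm", "kwargs": {"commands": [{"x": 0, "y": 0, "z": 0, "turn": 0, "fingers": 0.2}, {"x": 0, "y": 0, "z": 0, "turn": 0, "fingers": 0.2}, {"x": 0, "y": 0, "z": 0, "turn": 0, "fingers": 0.2}, {"x": 0, "y": 0, "z": 0, "turn": 0, "fingers": 0.2}, {"x": 0, "y": 0, "z": 0, "turn": 0, "fingers": 0}, {"x": 0, "y": 0, "z": 0, "turn": 0, "fingers": 0}]}}

```text
time: 5.22
tcp_pos: [0.4686, 0.2771, 0.11]
tcp_rot: [[0.001, -0.9, 0.436], [0.0, 0.436, 0.9], [-1.0, -0.001, 0.001]]
contact_force: [0.2, -1.2, 7.1]
gripper_width: 0.0275
```

```bash
python3 - <<'E'
from h import *
s,_=snap('wrist','w5.png'); print(s['time'],s['tcp_pos'],s['tcp_rot'][:,2],s['gripper_width'])
E
```

```text
5.225 [0.46858044 0.27708843 0.11001231] [0.43576966 0.90005777 0.00090375] 0.027453143715773117
```

View pics/w5.png

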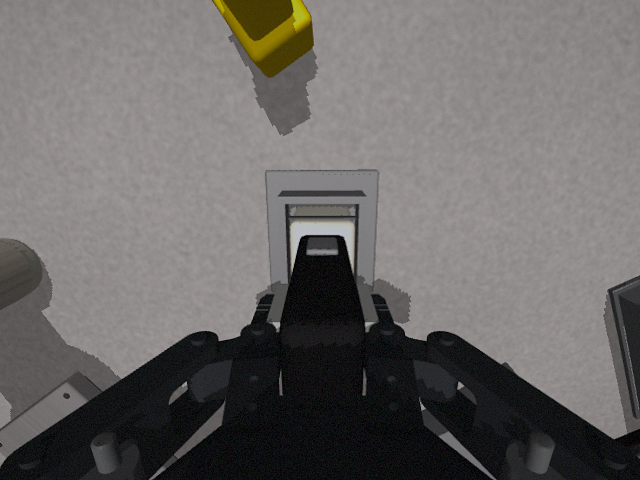

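The handle is gripped (27.5 mm opening) at TCP (0.4686, 0.2771, 0.110). The view shows it square between the pads, head at (322,240). Next: lift and carry.

{"fn": "step_arm", "kwargs": {"commands": [{"x": 0, "y": 0, "z": 0.01, "turn": 0, "fingers": 0}, {"x": 0, "y": 0, "z": 0.02, "turn": 0, "fingers": 0}, {"x": 0, "y": 0, "z": 0.03, "turn": 0, "fingers": 0}, {"x": 0, "y": 0, "z": 0.03, "turn": 0, "fingers": 0}, {"x": 0, "y": 0, "z": 0.025, "turn": 0, "fingers": 0}, {"x": -0.001, "y": -0.02, "z": 0.01, "turn": 0, "fingers": 0}, {"x": -0.001, "y": -0.03, "z": 0, "turn": 0, "fingers": 0}, {"x": -0.001, "y": -0.04, "z": 0, "turn": 0, "fingers": 0}, {"x": -0.001, "y": -0.04, "z": 0, "turn": 0, "fingers": 0}, {"x": -0.001, "y": -0.04, "z": 0, "turn": 0, "fingers": 0}]}}

```text
time: 6.52
tcp_pos: [0.4627, 0.1057, 0.2347]
tcp_rot: [[0.0, -0.9, 0.435], [-0.0, 0.435, 0.9], [-1.0, -0.0, -0.0]]
contact_force: [1.1, -0.5, -1.0]
gripper_width: 0.0274
```

{"fn": "step_arm", "kwargs": {"commands": [{"x": -0.001, "y": -0.04, "z": 0, "turn": 0, "fingers": 0}, {"x": -0.001, "y": -0.04, "z": 0, "turn": 0, "fingers": 0}, {"x": -0.001, "y": -0.04, "z": 0, "turn": 0, "fingers": 0}, {"x": -0.002, "y": -0.04, "z": 0, "turn": 0, "fingers": 0}, {"x": -0.002, "y": -0.04, "z": 0, "turn": 0, "fingers": 0}, {"x": -0.002, "y": -0.04, "z": 0, "turn": 0, "fingers": 0}, {"x": -0.002, "y": -0.04, "z": 0, "turn": 0, "fingers": 0}, {"x": -0.002, "y": -0.04, "z": 0, "turn": 0, "fingers": 0}, {"x": -0.002, "y": -0.036, "z": 0, "turn": 0, "fingers": 0}, {"x": -0.002, "y": -0.025, "z": -0.01, "turn": 0, "fingers": 0}]}}

```text
time: 7.78
tcp_pos: [0.4461, -0.2758, 0.2246]
tcp_rot: [[0.001, -0.9, 0.437], [-0.001, 0.437, 0.9], [-1.0, -0.001, -0.0]]
contact_force: [0.0, 0.2, -1.9]
gripper_width: 0.0275
```

{"fn": "step_arm", "kwargs": {"commands": [{"x": 0, "y": 0, "z": -0.015, "turn": 0, "fingers": 0}, {"x": 0, "y": 0, "z": -0.015, "turn": 0, "fingers": 0}, {"x": 0, "y": 0, "z": -0.005, "turn": 0, "fingers": 0}, {"x": 0, "y": 0, "z": 0, "turn": 0, "fingers": 0}]}}

```text
time: 8.28
tcp_pos: [0.4462, -0.2732, 0.189]
tcp_rot: [[-0.001, -0.901, 0.434], [0.001, 0.434, 0.901], [-1.0, 0.001, 0.0]]
contact_force: [0.2, 0.3, -1.2]
gripper_width: 0.0276
```

```bash
python3 - <<'E'
from h import *
s,_=snap('scene','s6.png'); print(s['time'],s['tcp_pos'],s['tcp_rot'][:,2],s['gripper_width'],s['contact_force'])
s,_=snap('top','t6.png');s,_=snap('wrist','w6.png')
t=cv2.imread('pics/s6.png');cv2.imwrite('pics/s6c.png',cv2.resize(t[100:300,130:330],None,fx=3,fy=3,interpolation=cv2.INTER_CUBIC))
E
```

```text
8.275 [ 0.4462372  -0.27321257  0.18900896] [4.34306458e-01 9.00765127e-01 2.92828257e-04] 0.02756067790188873 [ 0.15002452  0.31494064 -1.17646231]
```

View pics/s6c.png

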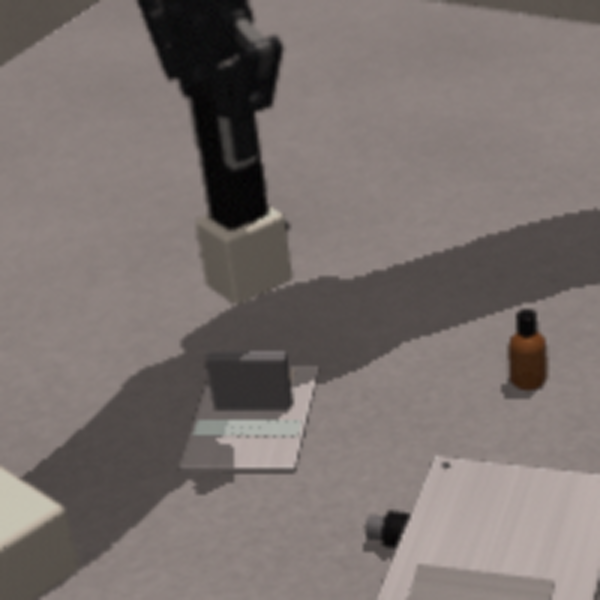

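View pics/w6.png

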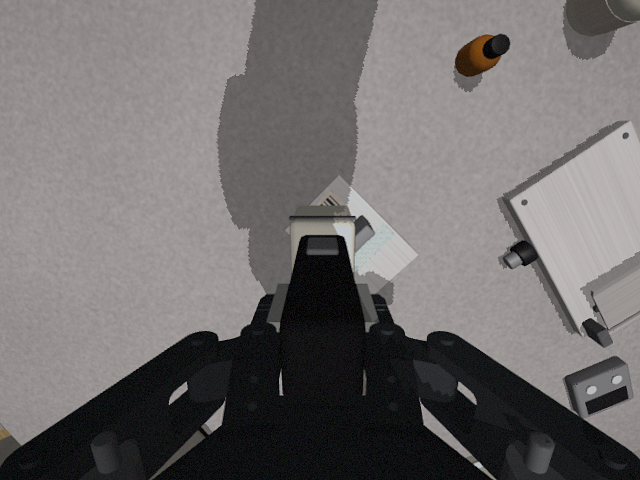

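```bash
python3 - <<'E'
from fit import *
z=.189-.102
print(proj('scene',[[.4462+np.cos(-.455)*a*.025-np.sin(-.455)*b*.02,-.2732+np.sin(-.455)*a*.025+np.cos(-.455)*b*.02,z] for a,b in((1,1),(1,-1),(-1,1),(-1,-1))]))
for p in [(240,303),(290,277),(205,272)]: print(at('scene',(p[0]/3+130-.33,p[1]/3+100-.33),z))
print(proj('wrist',[.4467,-.2739,.005],status.get_state()))
E
```

```text
[[207.99541747 202.9366683 ]
 [197.36983907 195.49830914]
 [227.79973311 193.94207394]
 [217.01287348 186.84913912]]
[ 0.4687 -0.2673  0.087 ]
[ 0.4267 -0.2509  0.087 ]
[ 0.4414 -0.3117  0.087 ]
[[321.88461325 214.17723131]]
```

The reader hangs upright over the label, with its lower head corner at scene (210,201) against a predicted (208,203), so within about 5 mm. I hold it still for just over a second.

{"fn": "step_arm", "kwargs": {"commands": [{"x": 0, "y": 0, "z": 0, "turn": 0, "fingers": 0}, {"x": 0, "y": 0, "z": 0, "turn": 0, "fingers": 0}, {"x": 0, "y": 0, "z": 0, "turn": 0, "fingers": 0}, {"x": 0, "y": 0, "z": 0, "turn": 0, "fingers": 0}, {"x": 0, "y": 0, "z": 0, "turn": 0, "fingers": 0}, {"x": 0, "y": 0, "z": 0, "turn": 0, "fingers": 0}, {"x": 0, "y": 0, "z": 0, "turn": 0, "fingers": 0}, {"x": 0, "y": 0, "z": 0, "turn": 0, "fingers": 0}, {"x": 0, "y": 0, "z": 0, "turn": 0, "fingers": 0}, {"x": 0, "y": 0, "z": 0, "turn": 0, "fingers": 0}]}}

```text
time: 9.68
tcp_pos: [0.4461, -0.2741, 0.1893]
tcp_rot: [[-0.0, -0.9, 0.436], [0.0, 0.436, 0.9], [-1.0, 0.0, -0.0]]
contact_force: [-0.1, 0.4, -1.6]
gripper_width: 0.0274
```

{"fn": "step_arm", "kwargs": {"commands": [{"x": 0, "y": 0, "z": 0.02, "turn": 0, "fingers": 0}, {"x": 0, "y": 0.01, "z": 0.025, "turn": 0, "fingers": 0}, {"x": 0.002, "y": 0.03, "z": 0, "turn": 0, "fingers": 0}, {"x": 0.002, "y": 0.04, "z": 0, "turn": 0, "fingers": 0}, {"x": 0.002, "y": 0.04, "z": 0, "turn": 0, "fingers": 0}, {"x": 0.002, "y": 0.04, "z": 0, "turn": 0, "fingers": 0}, {"x": 0.002, "y": 0.04, "z": 0, "turn": 0, "fingers": 0}, {"x": 0.002, "y": 0.04, "z": 0, "turn": 0, "fingers": 0}, {"x": 0.002, "y": 0.04, "z": 0, "turn": 0, "fingers": 0}, {"x": 0.002, "y": 0.04, "z": 0, "turn": 0, "fingers": 0}]}}

```text
time: 10.92
tcp_pos: [0.4621, 0.0471, 0.2344]
tcp_rot: [[0.0, -0.9, 0.436], [-0.0, 0.436, 0.9], [-1.0, -0.0, 0.0]]
contact_force: [0.4, 0.2, -1.6]
gripper_width: 0.0274
```

{"fn": "step_arm", "kwargs": {"commands": [{"x": 0.001, "y": 0.04, "z": 0, "turn": 0, "fingers": 0}, {"x": 0.001, "y": 0.04, "z": 0, "turn": 0, "fingers": 0}, {"x": 0.001, "y": 0.04, "z": 0, "turn": 0, "fingers": 0}, {"x": 0.001, "y": 0.04, "z": 0, "turn": 0, "fingers": 0}, {"x": 0.001, "y": 0.035, "z": 0, "turn": 0, "fingers": 0}, {"x": 0.001, "y": 0.025, "z": 0, "turn": 0, "fingers": 0}, {"x": 0, "y": 0.01, "z": 0, "turn": 0, "fingers": 0}, {"x": 0, "y": 0, "z": 0, "turn": 0, "fingers": 0}, {"x": 0, "y": 0, "z": 0, "turn": 0, "fingers": 0}]}}

```text
time: 12.05
tcp_pos: [0.4684, 0.2745, 0.2342]
tcp_rot: [[-0.0, -0.9, 0.437], [-0.001, 0.437, 0.9], [-1.0, -0.0, -0.001]]
contact_force: [0.7, -0.2, -1.6]
gripper_width: 0.0277
```

{"fn": "step_arm", "kwargs": {"commands": [{"x": 0, "y": 0.0025, "z": -0.02, "turn": 0, "fingers": 0}, {"x": 0, "y": 0, "z": -0.025, "turn": 0, "fingers": 0}, {"x": 0, "y": 0, "z": -0.025, "turn": 0, "fingers": 0}, {"x": 0, "y": 0, "z": -0.015, "turn": 0, "fingers": 0}, {"x": 0, "y": 0, "z": 0, "turn": 0, "fingers": 0}]}}

```text
time: 12.68
tcp_pos: [0.468, 0.2774, 0.1486]
tcp_rot: [[-0.001, -0.9, 0.436], [-0.001, 0.436, 0.9], [-1.0, 0.001, -0.002]]
contact_force: [0.8, 0.0, -0.9]
gripper_width: 0.0275
```

```bash
python3 - <<'E'
from h import *
s,_=snap('scene','s7.png'); print(s['time'],s['tcp_pos'],s['tcp_rot'][:,2],s['gripper_width'],s['contact_force'])
t=cv2.imread('pics/s7.png');cv2.imwrite('pics/s7c.png',cv2.resize(t[200:320,420:540],None,fx=5,fy=5,interpolation=cv2.INTER_CUBIC))
E
```

```text
12.675 [0.46798133 0.2773738  0.14864517] [ 0.43634522  0.89977787 -0.00162425] 0.027515544815706467 [ 0.76844116  0.02281806 -0.94655282]
```

View pics/s7c.png

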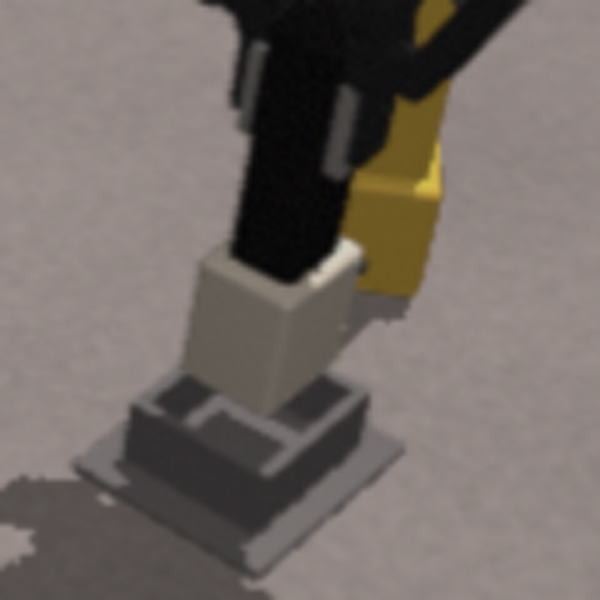

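The head is square above the pocket, its lowest corner at crop (265,412). I go on down, slowly.

{"fn": "step_arm", "kwargs": {"commands": [{"x": 0, "y": 0, "z": -0.01, "turn": 0, "fingers": 0}, {"x": 0, "y": 0, "z": -0.01, "turn": 0, "fingers": 0}, {"x": 0, "y": 0, "z": -0.01, "turn": 0, "fingers": 0}, {"x": 0, "y": 0, "z": -0.006, "turn": 0, "fingers": 0}, {"x": 0, "y": 0, "z": -0.002, "turn": 0, "fingers": 0}, {"x": 0, "y": 0, "z": 0, "turn": 0, "fingers": 0}, {"x": 0, "y": 0, "z": 0, "turn": 0, "fingers": 0}]}}

```text
time: 13.6
tcp_pos: [0.4683, 0.2785, 0.1116]
tcp_rot: [[0.0, -0.9, 0.436], [0.0, 0.436, 0.9], [-1.0, -0.0, 0.0]]
contact_force: [-0.7, 0.8, -1.4]
gripper_width: 0.0275
```

{"fn": "step_arm", "kwargs": {"commands": [{"x": 0, "y": 0, "z": -0.001, "turn": 0, "fingers": 0}, {"x": 0, "y": 0, "z": -0.001, "turn": 0, "fingers": 0}, {"x": 0, "y": 0, "z": 0, "turn": 0, "fingers": 0}]}}

```text
time: 13.98
tcp_pos: [0.4683, 0.2784, 0.11]
tcp_rot: [[0.001, -0.9, 0.436], [0.0, 0.436, 0.9], [-1.0, -0.001, 0.0]]
contact_force: [-1.9, -1.6, 7.4]
gripper_width: 0.0272
```

Landed (7 N upward). I release and go up.

{"fn": "step_arm", "kwargs": {"commands": [{"x": 0, "y": 0, "z": 0, "turn": 0, "fingers": 1}, {"x": 0, "y": 0, "z": 0, "turn": 0, "fingers": 1}, {"x": 0, "y": 0, "z": 0, "turn": 0, "fingers": 1}, {"x": 0, "y": 0, "z": 0, "turn": 0, "fingers": 1}, {"x": 0, "y": 0, "z": 0, "turn": 0, "fingers": 1}, {"x": 0, "y": 0, "z": 0.02, "turn": 0, "fingers": 1}, {"x": 0, "y": 0, "z": 0.04, "turn": 0, "fingers": 1}, {"x": 0, "y": 0, "z": 0.04, "turn": 0, "fingers": 1}, {"x": 0, "y": 0, "z": 0.04, "turn": 0, "fingers": 1}]}}

```text
time: 15.1
tcp_pos: [0.4679, 0.2783, 0.2506]
tcp_rot: [[-0.0, -0.9, 0.436], [-0.0, 0.436, 0.9], [-1.0, 0.0, -0.0]]
contact_force: [0.9, 0.0, -0.4]
gripper_width: 0.0854
```

```bash
python3 - <<'E'
from h import *
s,_=snap('scene','s8.png'); print(s['time'],s['tcp_pos'],s['tcp_rot'][:,2],s['gripper_width'],s['contact_force'])
t=cv2.imread('pics/s8.png');cv2.imwrite('pics/s8c.png',cv2.resize(t[200:320,420:540],None,fx=5,fy=5,interpolation=cv2.INTER_CUBIC))
E
```

```text
15.1 [0.46793864 0.27826799 0.25055014] [ 4.35532393e-01  9.00173053e-01 -9.62785282e-05] 0.08540794301943393 [ 0.94692502  0.02424603 -0.43255058]
```

View pics/s8c.png

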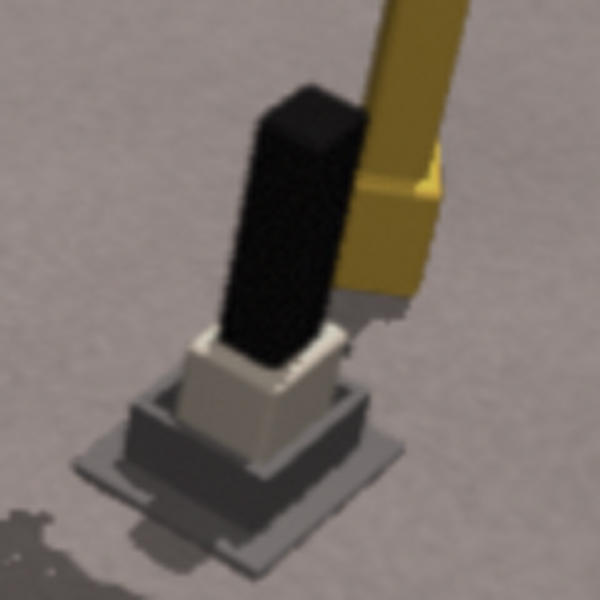

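The reader stands in its dock as at the start, released. Now I move over the fin.

{"fn": "step_arm", "kwargs": {"commands": [{"x": 0.001, "y": -0.02, "z": 0, "turn": -0.06, "fingers": 1}, {"x": 0.001, "y": -0.04, "z": 0, "turn": -0.1, "fingers": 1}, {"x": 0.001, "y": -0.045, "z": 0, "turn": -0.1, "fingers": 1}, {"x": 0.001, "y": -0.045, "z": 0, "turn": -0.1, "fingers": 1}, {"x": 0.001, "y": -0.045, "z": 0, "turn": -0.1, "fingers": 1}, {"x": 0.001, "y": -0.045, "z": 0, "turn": -0.1, "fingers": 1}, {"x": 0.001, "y": -0.045, "z": 0, "turn": -0.1, "fingers": 1}, {"x": 0.001, "y": -0.045, "z": 0, "turn": -0.1, "fingers": 1}, {"x": 0.001, "y": -0.045, "z": 0, "turn": -0.006, "fingers": 1}, {"x": 0.001, "y": -0.045, "z": 0, "turn": 0, "fingers": 1}]}}

```text
time: 16.4
tcp_pos: [0.4767, -0.144, 0.2484]
tcp_rot: [[-0.002, -0.344, 0.939], [-0.0, 0.939, 0.344], [-1.0, 0.001, -0.002]]
contact_force: [0.5, -0.2, -0.3]
gripper_width: 0.0852
```

{"fn": "step_arm", "kwargs": {"commands": [{"x": 0, "y": -0.045, "z": 0, "turn": 0, "fingers": 1}, {"x": 0, "y": -0.04, "z": -0.02, "turn": 0, "fingers": 1}, {"x": 0, "y": -0.025, "z": -0.03, "turn": 0, "fingers": 0.7}, {"x": 0, "y": -0.011, "z": -0.03, "turn": 0, "fingers": 0.7}, {"x": 0, "y": 0, "z": -0.02, "turn": 0, "fingers": 0.7}, {"x": 0, "y": 0, "z": 0, "turn": 0, "fingers": 0.7}]}}

```text
time: 17.15
tcp_pos: [0.4759, -0.2628, 0.1472]
tcp_rot: [[-0.004, -0.345, 0.939], [0.002, 0.939, 0.345], [-1.0, 0.003, -0.003]]
contact_force: [0.0, 0.3, 0.5]
gripper_width: 0.0595
```

```bash
python3 - <<'E'
from h import *
s,_=snap('wrist','w9.png'); print(s['time'],s['tcp_pos'],s['tcp_rot'][:,2],s['gripper_width'],s['contact_force'])
E
```

```text
17.15 [ 0.4758822  -0.26283261  0.14723879] [ 0.93868124  0.34476864 -0.00347935] 0.059549136141343974 [0.01898025 0.31004355 0.5022933 ]
```

View pics/w9.png

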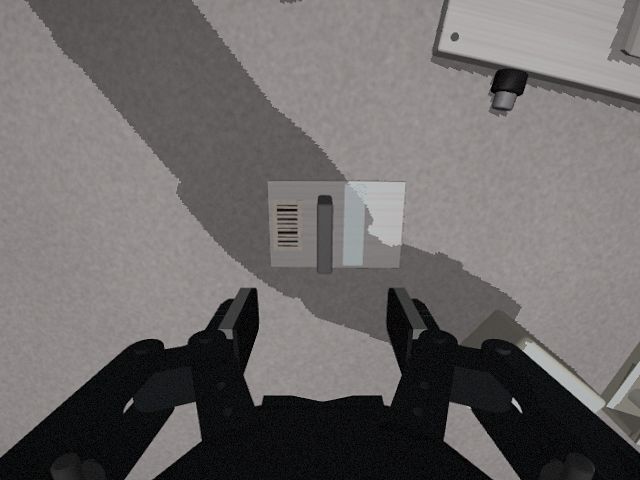

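The carrier is square to the jaws: plate corners (268,181), (406,182), (401,268), (271,268), fin at columns 317–332.

```bash
python3 - <<'E'
from fit import *
s=status.get_state()
L=[(-.06,.04,.005),(.06,.04,.005),(.06,-.04,.005),(-.06,-.04,.005)]
print(fit('wrist',L,[(268,181),(406,182),(401,268),(271,268)],[.48,-.26,.35],s))
print(at('wrist',(325,200),.05,s),at('wrist',(324.5,273),.05,s))
print(proj('wrist',[.4767,-.2625,.05],s))
E
```

```text
(array([ 0.4901, -0.2592,  0.3505]), [[-0.6, 0.2], [0.9, -0.4], [-0.6, 0.3], [0.3, -0.0]])
[ 0.4692 -0.2331  0.05  ] [ 0.4889 -0.2874  0.05  ]
[[320.84384349 239.29666836]]
```

{"fn": "step_arm", "kwargs": {"commands": [{"x": 0.002, "y": 0.001, "z": -0.03, "turn": 0, "fingers": 0.7}, {"x": 0, "y": 0, "z": -0.03, "turn": 0, "fingers": 0.7}, {"x": 0, "y": 0, "z": -0.03, "turn": 0, "fingers": 0.7}, {"x": 0, "y": 0, "z": -0.025, "turn": 0, "fingers": 0.7}, {"x": 0, "y": 0, "z": -0.012, "turn": 0, "fingers": 0.7}, {"x": 0, "y": 0, "z": 0, "turn": 0, "fingers": 0.7}, {"x": 0, "y": 0, "z": 0, "turn": 0, "fingers": 0.3}, {"x": 0, "y": 0, "z": 0, "turn": 0, "fingers": 0.3}, {"x": 0, "y": 0, "z": 0, "turn": 0, "fingers": 0.3}]}}

```text
time: 18.32
tcp_pos: [0.4804, -0.2619, 0.0229]
tcp_rot: [[0.001, -0.347, 0.938], [-0.0, 0.938, 0.347], [-1.0, -0.001, 0.001]]
contact_force: [0.0, -0.4, -0.2]
gripper_width: 0.0254
```

{"fn": "step_arm", "kwargs": {"commands": [{"x": 0, "y": 0, "z": 0, "turn": 0, "fingers": 0.1}, {"x": 0, "y": 0, "z": 0, "turn": 0, "fingers": 0}, {"x": 0, "y": 0, "z": 0, "turn": 0, "fingers": 0}, {"x": 0, "y": 0, "z": 0, "turn": 0, "fingers": 0}], "grip_force": 70}}

```text
time: 18.82
tcp_pos: [0.48, -0.2619, 0.0228]
tcp_rot: [[0.0, -0.346, 0.938], [-0.0, 0.938, 0.346], [-1.0, -0.0, -0.0]]
contact_force: [-1.6, 0.7, 5.3]
gripper_width: 0.0111
```

{"fn": "step_arm", "kwargs": {"commands": [{"x": 0, "y": 0, "z": 0.01, "turn": 0, "fingers": 0}, {"x": 0, "y": 0, "z": 0.02, "turn": 0, "fingers": 0}, {"x": 0, "y": 0, "z": 0.025, "turn": 0, "fingers": 0}, {"x": 0, "y": 0.005, "z": 0.02, "turn": 0, "fingers": 0}, {"x": 0.005, "y": 0.025, "z": 0.005, "turn": -0.025, "fingers": 0}, {"x": 0.006, "y": 0.035, "z": 0, "turn": -0.035, "fingers": 0}, {"x": 0.006, "y": 0.035, "z": 0, "turn": -0.035, "fingers": 0}, {"x": 0.006, "y": 0.035, "z": 0, "turn": -0.035, "fingers": 0}, {"x": 0.006, "y": 0.035, "z": 0, "turn": -0.03, "fingers": 0}, {"x": 0.006, "y": 0.03, "z": 0, "turn": -0.017, "fingers": 0}]}}

```text
time: 20.08
tcp_pos: [0.5152, -0.0601, 0.1028]
tcp_rot: [[0.0, -0.176, 0.984], [0.0, 0.984, 0.176], [-1.0, 0.0, 0.0]]
contact_force: [0.7, -1.1, -0.9]
gripper_width: 0.0109
```

{"fn": "step_arm", "kwargs": {"commands": [{"x": 0.004, "y": 0.02, "z": 0, "turn": 0, "fingers": 0}, {"x": 0, "y": 0.005, "z": 0, "turn": 0, "fingers": 0}, {"x": 0, "y": 0, "z": 0, "turn": 0, "fingers": 0}, {"x": 0, "y": 0, "z": 0, "turn": 0, "fingers": 0}]}}

```text
time: 20.58
tcp_pos: [0.5188, -0.0379, 0.1023]
tcp_rot: [[-0.0, -0.175, 0.985], [-0.001, 0.985, 0.175], [-1.0, -0.001, -0.0]]
contact_force: [-0.2, -0.5, -1.6]
gripper_width: 0.0108
```

```bash
python3 - <<'E'
from h import *
for n in('wrist','top','scene'): s,_=snap(n,n+'10.png')
print(s['time'],s['tcp_pos'],s['tcp_rot'][:,2],s['gripper_width'],s['contact_force'])
t=cv2.imread('pics/top10.png');cv2.imwrite('pics/t10c.png',cv2.resize(t[165:325,280:400],None,fx=3.7,fy=3.7,interpolation=cv2.INTER_CUBIC))
t=cv2.imread('pics/scene10.png');cv2.imwrite('pics/s10c.png',cv2.resize(t[200:340,220:360],None,fx=4.2,fy=4.2,interpolation=cv2.INTER_CUBIC))
E
```

```text
20.675 [ 0.51893015 -0.03774709  0.10229209] [ 9.84648364e-01  1.74549487e-01 -2.76778191e-04] 0.010974533388528362 [-0.61275476  0.50336908 -1.70998984]
```

View pics/wrist10.png

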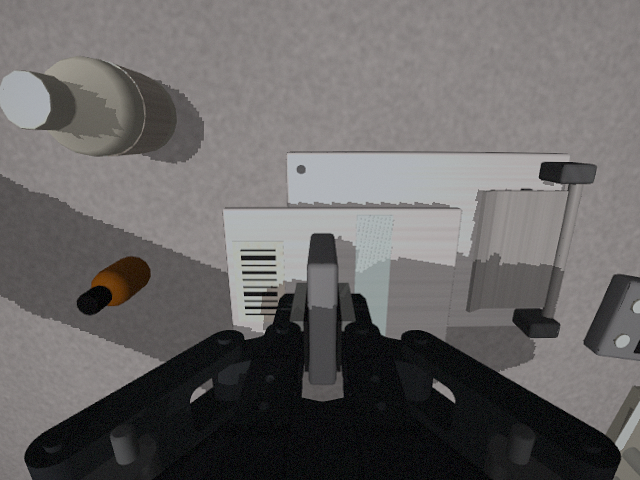

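View pics/t10c.png

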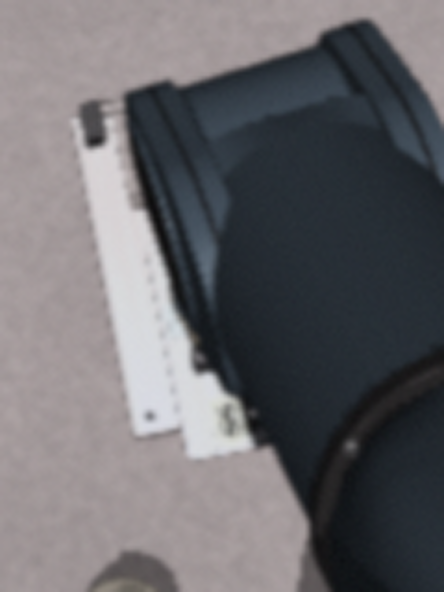

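View pics/s10c.png

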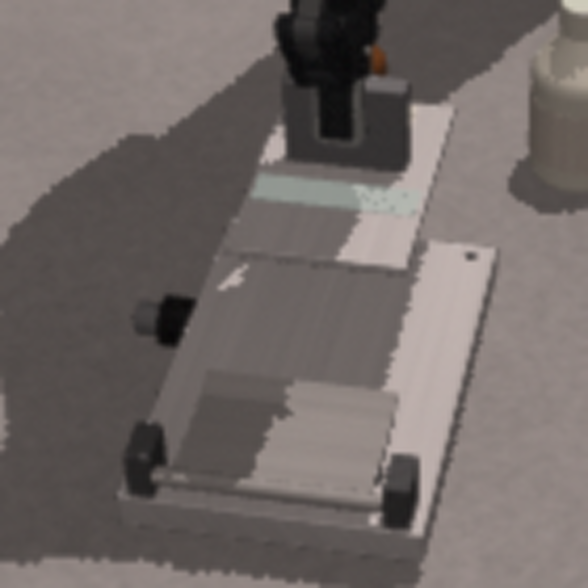

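The views show the carrier held level, above and about 10 mm off the stage's +y side. The leaf lip corners are at wrist (478,190) and (468,309). I fit both objects in the wrist and scene views.

```bash
python3 - <<'E'
from fit import *
C=lambda L,x,y,k:np.array(L)/k+[x-.5+.5/k,y-.5+.5/k]
s=status.get_state()
zc=s['tcp_pos'][2]-.0228+.005
def rel(st,p):
    c,si=np.cos(st[2]),np.sin(st[2]);d=np.array(p[:2])-st[:2]; return np.array([c*d[0]+si*d[1],-si*d[0]+c*d[1],p[2]-st[2]]).round(4)
cw,r=fit('wrist',[(-.06,.04,zc),(.06,.04,zc)],[(223.5,208.5),(461,208.5)],[.53,-.04,.17],s);print('car w',cw,r)
cs,r=fit('scene',[(.06,.04,zc),(.06,-.04,zc),(-.06,.04,zc)],C([(407,268),(220,253),(455,105)],220,200,4.2),[.53,-.04,.17]);print('car s',cs,r)
sw,r=fit('wrist',[(-.095,.065,.025),(.034,.042,.037),(.034,-.042,.037)],[(287.5,153),(478,190),(468,309.5)],[.588,-.025,.17],s);print('st w',sw,r)
ss,r=fit('scene',[(-.095,.065,.025),(.095,.065,.025),(.095,-.065,.025)],C([(497,250),(425,535),(123,493)],220,200,4.2),[.588,-.025,.17]);print('st s',ss,r)
print(rel(sw,cw),rel(ss,cs))
E
```

```text
car w [ 0.53   -0.035   0.1757] [[-2.4, 0.2], [2.5, 0.3]]
car s [ 0.5307 -0.0356  0.1867] [[-0.2, 0.3], [0.7, -0.7], [-0.5, 0.6]]
st w [ 0.588  -0.025   0.1757] [[-5.7, -0.5], [6.3, 1.3], [-0.6, 0.2]]
st s [ 0.5889 -0.0238  0.1796] [[0.7, -1.0], [0.4, -0.0], [-1.0, 0.6]]
[-0.0589  0.0003  0.    ] [-0.0594 -0.0012  0.0071]
```

Both views agree: the carrier centre is at stage (−0.059, 0.000) and square within 0.01 rad. Now I lower it towards the bed.

{"fn": "step_arm", "kwargs": {"commands": [{"x": 0, "y": 0, "z": -0.015, "turn": 0, "fingers": 0}, {"x": 0, "y": 0, "z": -0.015, "turn": 0, "fingers": 0}, {"x": 0, "y": 0, "z": -0.01, "turn": 0, "fingers": 0}, {"x": 0, "y": 0, "z": -0.007, "turn": 0, "fingers": 0}, {"x": 0, "y": 0, "z": -0.004, "turn": 0, "fingers": 0}, {"x": 0, "y": 0, "z": -0.001, "turn": 0, "fingers": 0}, {"x": 0, "y": 0, "z": 0, "turn": 0, "fingers": 0}, {"x": 0, "y": 0, "z": 0, "turn": 0, "fingers": 0}]}}

```text
time: 21.72
tcp_pos: [0.5193, -0.0367, 0.0506]
tcp_rot: [[0.001, -0.176, 0.984], [-0.0, 0.984, 0.176], [-1.0, -0.0, 0.001]]
contact_force: [0.3, -0.9, -1.9]
gripper_width: 0.011
```

{"fn": "step_arm", "kwargs": {"commands": [{"x": 0, "y": 0, "z": -0.001, "turn": 0, "fingers": 0}, {"x": 0, "y": 0, "z": -0.001, "turn": 0, "fingers": 0}, {"x": 0, "y": 0, "z": 0, "turn": 0, "fingers": 0}]}}

```text
time: 22.1
tcp_pos: [0.5191, -0.0367, 0.0482]
tcp_rot: [[-0.0, -0.176, 0.984], [0.0, 0.984, 0.176], [-1.0, 0.0, -0.0]]
contact_force: [0.5, -1.0, -1.4]
gripper_width: 0.0109
```

{"fn": "step_arm", "kwargs": {"commands": [{"x": 0, "y": 0, "z": -0.0007, "turn": 0, "fingers": 0}, {"x": 0, "y": 0, "z": 0, "turn": 0, "fingers": 0}]}}

```text
time: 22.35
tcp_pos: [0.5191, -0.0367, 0.0477]
tcp_rot: [[0.0, -0.176, 0.984], [-0.0, 0.984, 0.176], [-1.0, -0.0, 0.0]]
contact_force: [-0.9, 0.5, 3.4]
gripper_width: 0.0111
```

Contact is at TCP z 0.0477 (3.4 N). I take a check picture before sliding.

```bash
python3 - <<'E'
from h import *
for n in('wrist','scene'): s,_=snap(n,n+'11.png')
t=cv2.imread('pics/scene11.png');cv2.imwrite('pics/s11c.png',cv2.resize(t[220:340,230:350],None,fx=5,fy=5,interpolation=cv2.INTER_CUBIC))
E
```

```text
(no output)
```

View pics/wrist11.png

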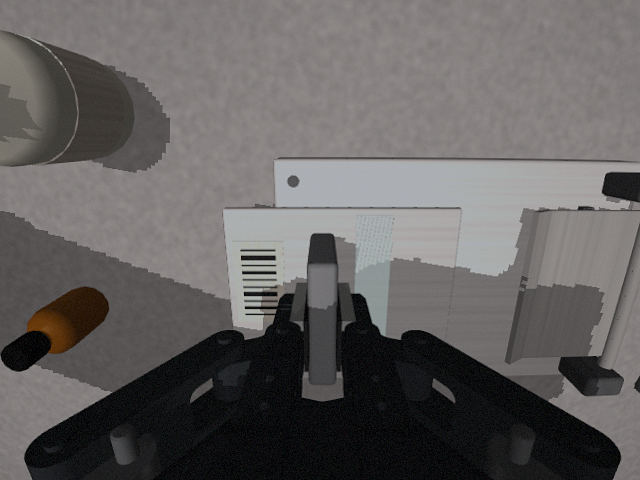

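View pics/s11c.png

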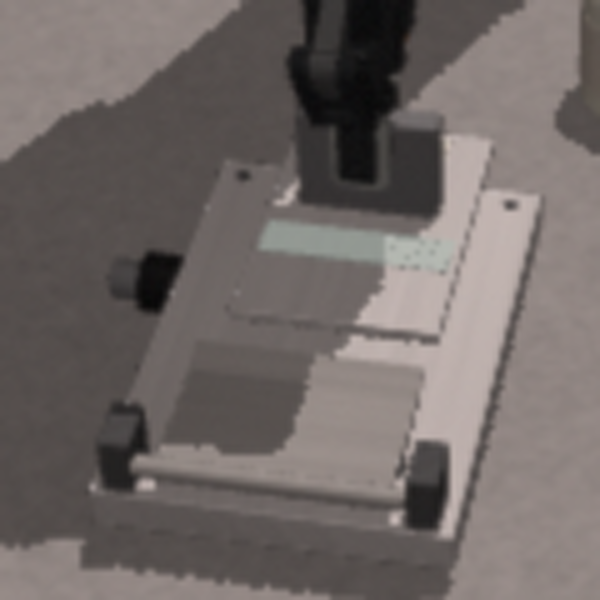

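```bash
python3 - <<'E'
from fit import *
C=lambda L,x,y,k:np.array(L)/k+[x-.5+.5/k,y-.5+.5/k]
s=status.get_state()
def rel(st,p):
    c,si=np.cos(st[2]),np.sin(st[2]);d=np.array(p[:2])-st[:2]; return (c*d[0]+si*d[1]).round(4),(-si*d[0]+c*d[1]).round(4)
cs,r=fit('scene',[(.06,.04,.03),(.06,-.04,.03),(-.06,.04,.03)],C([(437,337),(228,311),(493,143)],230,220,5),[.53,-.04,.17]);print(cs,r)
ss,r=fit('scene',[(-.095,.065,.025),(.095,.065,.025),(.095,-.065,.025),(-.095,-.065,.025)],C([(542,198),(450,540),(92,487),(228,160)],230,220,5),[.588,-.025,.17]);print(ss,r)
print(rel(ss,cs))
a,b=at('wrist',(275.5,158),.025,s),at('wrist',(600,161.5),.025,s)
c,d=at('wrist',(223,208),.03,s),at('wrist',(461,208),.03,s)
for u,v in((a,b),(c,d)): print(u,v,np.arctan2(*(v-u)[1::-1]))
u=(b-a)/np.linalg.norm(b-a);print([float(np.cross(u[:2],(p-a)[:2])) for p in(c,d)], float(u@(d-a)))
lp=[at('wrist',p,.037,s) for p in((537,211),(507,361))];print([(float(u@(p-a)),float(np.cross(u[:2],(p-a)[:2]))) for p in lp])
E
```

```text
[ 0.5313 -0.034   0.1762] [[0.1, 0.1], [-0.3, 0.3], [0.2, -0.5]]
[ 0.5898 -0.0243  0.1688] [[0.7, -0.6], [0.5, -0.1], [-1.0, 0.6], [-0.2, -0.3]]
(np.float64(-0.0593), np.float64(0.0003))
[0.4867 0.0232 0.025 ] [0.6468 0.0514 0.025 ] 0.17435149203851297
[ 0.465  -0.0047  0.03  ] [0.5809 0.016  0.03  ] 0.17673871840466512
[-0.023712726754138835, -0.023431669258932374] 0.09152287624271865
[(0.1258859535216026, -0.023188934989708334), (0.125843693399211, -0.10816998119462426)]<stdin>:12: DeprecationWarning: Arrays of 2-dimensional vectors are deprecated. Use arrays of 3-dimensional vectors instead. (deprecated in NumPy 2.0)
<stdin>:13: DeprecationWarning: Arrays of 2-dimensional vectors are deprecated. Use arrays of 3-dimensional vectors instead. (deprecated in NumPy 2.0)
```

Centred within about 2 mm and square within 0.007 rad. I unload half a millimetre and slide in.

{"fn": "step_arm", "kwargs": {"commands": [{"x": 0, "y": -0.001, "z": 0.0005, "turn": -0.004, "fingers": 0}, {"x": 0.003, "y": 0.0005, "z": 0, "turn": 0, "fingers": 0}, {"x": 0.006, "y": 0.001, "z": 0, "turn": 0, "fingers": 0}, {"x": 0.006, "y": 0.001, "z": 0, "turn": 0, "fingers": 0}, {"x": 0.006, "y": 0.001, "z": 0, "turn": 0, "fingers": 0}, {"x": 0.006, "y": 0.001, "z": 0, "turn": 0, "fingers": 0}, {"x": 0.003, "y": 0.0005, "z": 0, "turn": 0, "fingers": 0}, {"x": 0, "y": 0, "z": 0, "turn": 0, "fingers": 0}]}}

```text
time: 23.45
tcp_pos: [0.5493, -0.0326, 0.0481]
tcp_rot: [[0.0, -0.172, 0.985], [0.0, 0.985, 0.172], [-1.0, 0.0, 0.0]]
contact_force: [-0.2, -0.2, -1.8]
gripper_width: 0.0112
```

```bash
python3 - <<'E'
from h import *
for n in('wrist','scene'): s,_=snap(n,n+'12.png')
t=cv2.imread('pics/scene12.png');cv2.imwrite('pics/s12c.png',cv2.resize(t[220:340,230:350],None,fx=5,fy=5,interpolation=cv2.INTER_CUBIC))
E
```

```text
(no output)
```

View pics/wrist12.png

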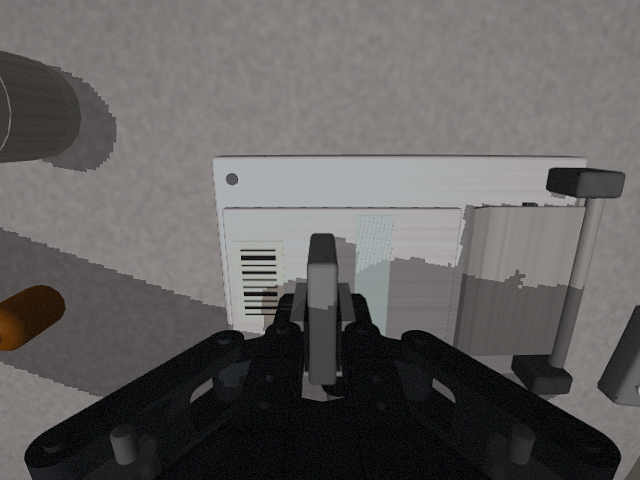

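View pics/s12c.png

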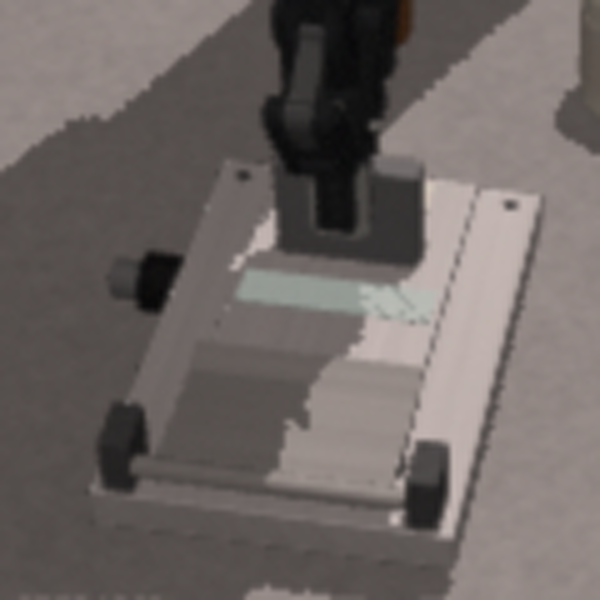

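The front edge is now level with the lip (wrist column 461) and low, and the leaf still lies flat. I slide on.

{"fn": "step_arm", "kwargs": {"commands": [{"x": 0.003, "y": 0.0005, "z": 0, "turn": 0, "fingers": 0}, {"x": 0.004, "y": 0.0007, "z": 0, "turn": 0, "fingers": 0}, {"x": 0.004, "y": 0.0007, "z": 0, "turn": 0, "fingers": 0}, {"x": 0.004, "y": 0.0007, "z": 0, "turn": 0, "fingers": 0}, {"x": 0.004, "y": 0.0007, "z": 0, "turn": 0, "fingers": 0}, {"x": 0.003, "y": 0.0005, "z": 0, "turn": 0, "fingers": 0}, {"x": 0.002, "y": 0.0003, "z": 0, "turn": 0, "fingers": 0}, {"x": 0, "y": 0, "z": 0, "turn": 0, "fingers": 0}]}}

```text
time: 24.55
tcp_pos: [0.5732, -0.0285, 0.0481]
tcp_rot: [[0.0, -0.172, 0.985], [0.0, 0.985, 0.172], [-1.0, 0.0, 0.0]]
contact_force: [-0.3, 0.0, -2.2]
gripper_width: 0.011
```

{"fn": "step_arm", "kwargs": {"commands": [{"x": 0.001, "y": 0.0002, "z": 0, "turn": 0, "fingers": 0}, {"x": 0.001, "y": 0.0002, "z": 0, "turn": 0, "fingers": 0}, {"x": 0.001, "y": 0.0002, "z": 0, "turn": 0, "fingers": 0}, {"x": 0, "y": 0, "z": 0, "turn": 0, "fingers": 0}]}}

```text
time: 25.05
tcp_pos: [0.5762, -0.0279, 0.0481]
tcp_rot: [[0.0, -0.172, 0.985], [0.0, 0.985, 0.172], [-1.0, -0.0, 0.0]]
contact_force: [-0.1, 0.2, -1.4]
gripper_width: 0.0108
```

{"fn": "step_arm", "kwargs": {"commands": [{"x": 0.001, "y": 0.0002, "z": 0, "turn": 0, "fingers": 0}, {"x": 0.001, "y": 0.0002, "z": 0, "turn": 0, "fingers": 0}, {"x": 0, "y": 0, "z": 0, "turn": 0, "fingers": 0}]}}

```text
time: 25.42
tcp_pos: [0.5782, -0.0275, 0.0481]
tcp_rot: [[0.0, -0.172, 0.985], [0.0, 0.985, 0.172], [-1.0, 0.0, 0.0]]
contact_force: [0.2, -0.5, -2.4]
gripper_width: 0.0108
```

{"fn": "step_arm", "kwargs": {"commands": [{"x": 0.001, "y": 0.0002, "z": 0, "turn": 0, "fingers": 0}, {"x": 0.001, "y": 0.0002, "z": 0, "turn": 0, "fingers": 0}, {"x": 0, "y": 0, "z": 0, "turn": 0, "fingers": 0}]}}

```text
time: 25.8
tcp_pos: [0.5802, -0.0271, 0.0481]
tcp_rot: [[0.0, -0.172, 0.985], [0.0, 0.985, 0.172], [-1.0, 0.0, 0.0]]
contact_force: [-0.3, 0.8, -1.2]
gripper_width: 0.0109
```

```bash
python3 - <<'E'
from h import *
for n in('wrist','scene'): s,_=snap(n,n+'13.png')
t=cv2.imread('pics/scene13.png');cv2.imwrite('pics/s13c.png',cv2.resize(t[220:340,230:350],None,fx=5,fy=5,interpolation=cv2.INTER_CUBIC))
E
```

```text
(no output)
```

View pics/wrist13.png

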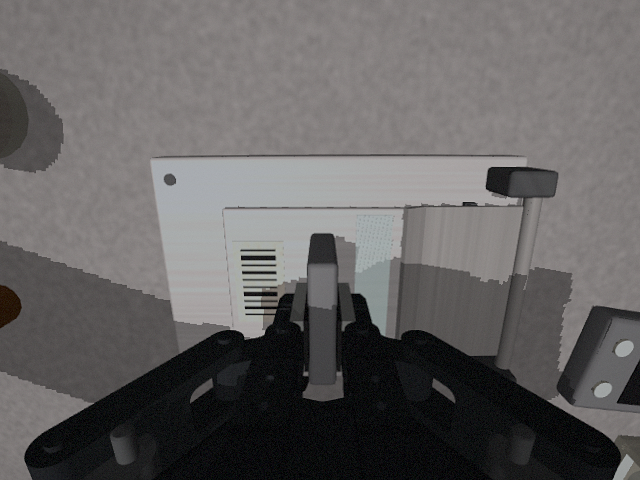

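View pics/s13c.png

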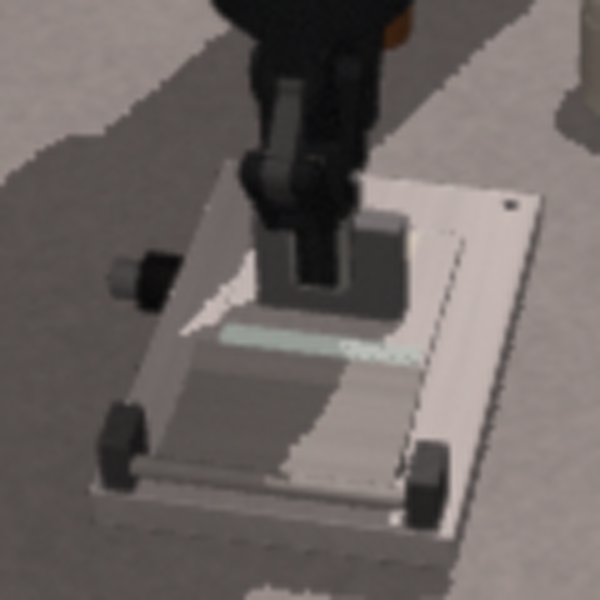

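The carrier is under the leaf, which is still flat. There is no stop contact yet, so I creep on.

{"fn": "step_arm", "kwargs": {"commands": [{"x": 0.001, "y": 0.0002, "z": 0, "turn": 0, "fingers": 0}, {"x": 0, "y": 0, "z": 0, "turn": 0, "fingers": 0}]}}

```text
time: 26.15
tcp_pos: [0.5812, -0.0269, 0.0481]
tcp_rot: [[0.0, -0.172, 0.985], [0.0, 0.985, 0.172], [-1.0, 0.0, 0.0]]
contact_force: [-0.2, 0.5, -2.4]
gripper_width: 0.0107
```

{"fn": "step_arm", "kwargs": {"commands": [{"x": 0.001, "y": 0.0002, "z": 0, "turn": 0, "fingers": 0}, {"x": 0, "y": 0, "z": 0, "turn": 0, "fingers": 0}]}}

```text
time: 26.4
tcp_pos: [0.5818, -0.0269, 0.048]
tcp_rot: [[-0.001, -0.172, 0.985], [-0.0, 0.985, 0.172], [-1.0, -0.0, -0.001]]
contact_force: [-1.6, 0.8, -0.7]
gripper_width: 0.0109
```

```bash
python3 - <<'E'
from h import *
s=status.get_state()
from fit import fit
C=lambda L,x,y,k:np.array(L)/k+[x-.5+.5/k,y-.5+.5/k]
import numpy as np
p0=np.array([.5803,-.0272,.0481]);s=dict(s);s['tcp_pos']=p0
a,b=at('wrist',(152,158),.025,s),at('wrist',(488,156),.025,s);u=(b-a)/np.linalg.norm(b-a)
c,d=at('wrist',(223,208),.03,s),at('wrist',(390,208),.03,s)
print('rear in stage',u@(c-a)-.095,'y',.065+u[0]*(c-a)[1]-u[1]*(c-a)[0],np.arctan2(u[1],u[0]),np.arctan2(*(d-c)[1::-1]))
# scene: rear +y corner
r=at('scene',C([(463,232)],230,220,5)[0],.03); q=at('scene',C([(542,198)],230,220,5)[0],.025)
v=np.array([np.cos(.174),np.sin(.174)]);e=(r-q)[:2];print(v@e-.095,.065+v[0]*e[1]-v[1]*e[0])
E
```

```text
rear in stage -0.06027617136428905 y 0.04064131110101002 0.17866405398663188 0.1719309392689139
-0.063069926266517 0.039283849600409905
```

{"fn": "step_arm", "kwargs": {"commands": [{"x": 0.0007, "y": 0.0001, "z": 0, "turn": 0, "fingers": 0}, {"x": 0, "y": 0, "z": 0, "turn": 0, "fingers": 0}]}}

```text
time: 26.65
tcp_pos: [0.5819, -0.027, 0.0479]
tcp_rot: [[-0.002, -0.172, 0.985], [-0.001, 0.985, 0.172], [-1.0, -0.0, -0.002]]
contact_force: [-4.5, -1.6, 2.0]
gripper_width: 0.0105
```

Stop reached (−4.5 N along x). I back off a little and press down.

{"fn": "step_arm", "kwargs": {"commands": [{"x": -0.001, "y": -0.0002, "z": 0, "turn": 0, "fingers": 0}, {"x": 0, "y": 0, "z": -0.0005, "turn": 0, "fingers": 0}, {"x": 0, "y": 0, "z": -0.0005, "turn": 0, "fingers": 0}, {"x": 0, "y": 0, "z": 0, "turn": 0, "fingers": 0}]}}

```text
time: 27.15
tcp_pos: [0.5819, -0.0268, 0.0478]
tcp_rot: [[0.0, -0.172, 0.985], [-0.0, 0.985, 0.172], [-1.0, -0.0, 0.0]]
contact_force: [-4.7, -0.7, 8.4]
gripper_width: 0.011
```

{"fn": "step_arm", "kwargs": {"commands": [{"x": 0, "y": 0, "z": 0, "turn": 0, "fingers": 0}, {"x": 0, "y": 0, "z": 0, "turn": 0, "fingers": 0}, {"x": 0, "y": 0, "z": 0, "turn": 0, "fingers": 0}, {"x": 0, "y": 0, "z": 0, "turn": 0, "fingers": 0}]}}

```text
time: 27.65
tcp_pos: [0.5819, -0.0269, 0.0478]
tcp_rot: [[0.0, -0.172, 0.985], [-0.0, 0.985, 0.172], [-1.0, -0.0, 0.0]]
contact_force: [-5.8, -0.9, 8.9]
gripper_width: 0.011
```

```bash
python3 - <<'E'
from h import *
for n in('wrist','scene'): s,_=snap(n,n+'14.png')
print(s['tcp_pos'],s['contact_force'],s['tcp_rot'].round(4).tolist())
E
```

```text
[ 0.58188317 -0.02685968  0.04778584] [-5.68780599 -1.35786685  8.84890236] [[0.0004, -0.1721, 0.9851], [-0.0002, 0.9851, 0.1721], [-1.0, -0.0003, 0.0004]]
```

View pics/scene14.png

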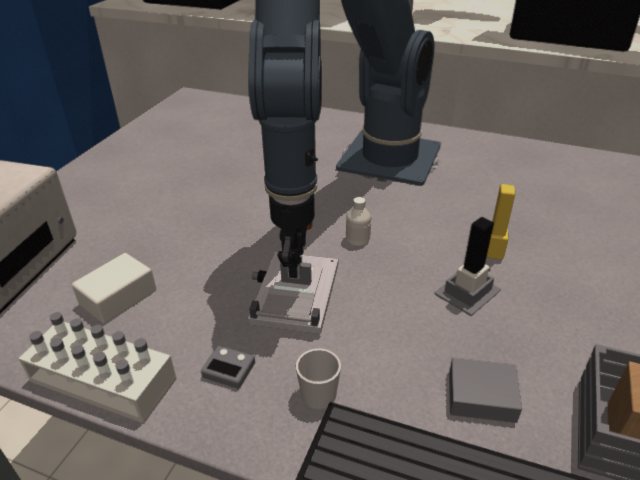

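View pics/wrist14.png

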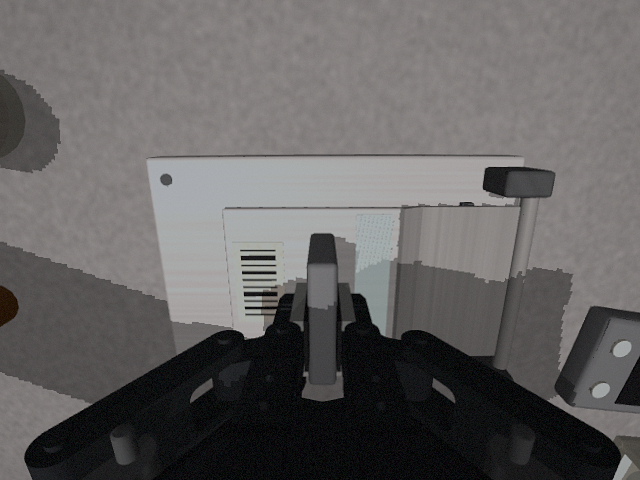

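The last pictures show the leaf flat (lip at wrist column ~400) with the carrier under it and square. The reader stands in its dock at scene (475,265), and the bystanders are where they were. The press is steady at about 9 N measured plus about 2 N carrier weight. I hand in.

```bash
python3 -c "
from bench import ticket; print(ticket.close_job())"
```

```text
the job is handed in; nothing more can be done
None
```

I did the whole task in about 28 s of the 67 s allowed and handed the job in. It gave no verdict.

- **Reader:** I held it still over the label for about 1.4 s. Its window was about 82 mm above the label and within roughly 5 mm of its middle. I then stood it back in its dock and let go, and the pictures afterwards show it standing there as at the start.
- **Carrier:** I gripped it by the fin and slid it under the leaf until it touched the stop; the force along x rose to about 4.5 N. It is still held by the fin and pressed on the bed with about 10–11 N.
- **Last checks:** In the wrist view the leaf lies flat. The carrier is centred within about 1–2 mm and square within about 0.01 rad. No bystander looks moved in the last scene picture, though the arm partly hides the oil bottle. I did not measure the leaf angle.
- **Disagreements:**
  - Camera fits differed by a few millimetres, and my first readings by up to 9 mm; closer crops brought the carrier fits together.
  - With the carrier nearly home, the two views put its front edge at 57 and 60 mm on the stage. I relied on the felt contact with the stop instead.
  - About 5–6 N along x remained at the end, because friction kept the carrier against the stop after I backed off 1 mm.
- **Refused call:** The first move call was refused because some rows lacked fields. It moved nothing.

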